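# Cross-stack the second layer of drawing-instrument trays

## Task

Build the second layer of trays on the carrying board with the three loose trays (two on the sloping rack, one on the desk). Lay them flat in the interlocking pattern, the first layer's pattern turned end for end: one tray crosswise above the end where the pair lies, the other two lengthwise side by side above the crosswise tray's end, the outline flush with the layer below. Set each tray down without dropping it, don't shift the first layer or disturb the other things on the desk, and let go.

Things in the scene. Friction and masses are not known exactly. Their poses are not given: they have to be found in the camera images.
- carrier: Plywood board fixed on the desk, any yaw, 260 (x) x 176 (y) x 18 mm; origin: centre of its underside. The layer on it is 252 (x) x 166 mm (y), centred: one tray crosswise at the -x end, two lengthwise side by side filling the +x end, 6 mm gaps between neighbours, rims 68 mm above the desk. The new layer is this mirrored in x, so crosswise tray at the +x end.
- tray_a_mid (a point): Open tray 166 (its y) x 80 (x) x 50 mm (z up), walls and floor 3 mm, 0.2 to 0.4 kg. A solid rib 10 mm thick runs its whole length down the middle, flush with the rim, with 32 mm free on either side down to the floor: pinch the rib. Point: the tray's centre, 25 mm above its underside. At the start on the rack, lower place, tipped 30 degrees with the slope, y level.
- tray_b_mid (a point): Open tray 166 (its y) x 80 (x) x 50 mm (z up), walls and floor 3 mm, 0.2 to 0.4 kg. A solid rib 10 mm thick runs its whole length down the middle, flush with the rim, with 32 mm free on either side down to the floor: pinch the rib. Point: the tray's centre, 25 mm above its underside. At the start on the rack, upper place, tipped 30 degrees with the slope, y level.
- tray_c_mid (a point): Open tray 166 (its y) x 80 (x) x 50 mm (z up), walls and floor 3 mm, 0.2 to 0.4 kg. A solid rib 10 mm thick runs its whole length down the middle, flush with the rim, with 32 mm free on either side down to the floor: pinch the rib. Point: the tray's centre, 25 mm above its underside. At the start it stands flat on the desk to the right.
- base_cross_mid (a point): First-layer tray, same make as the loose ones, lying crosswise (its length along the board's y) at the board's -x end, centre 86 mm from the board's centre. The point is its centre, 43 mm above the desk.
- base_left_mid (a point): First-layer tray lying lengthwise (its length along the board's x), centre 43 mm from the board's centre towards +x and 43 mm towards +y. The point is its centre.
- base_right_mid (a point): First-layer tray lying lengthwise, centre 43 mm from the board's centre towards +x and 43 mm towards -y. The point is its centre.
- rack: Fixed plywood desk rack, 200 mm wide (y), about 180 mm deep (x), 125 mm high: a board sloping at 30 degrees that rises towards its own +x (away from the robot), with two pairs of low stops (10 mm high) on it, one tray resting above each pair. Origin on the desk under its middle.
- manuals: Bystander: two upright manuals in a bookend, 130 mm along x, 52 mm thick (y), 170 mm high, between rack and stack; not to be disturbed. Origin at the centre of its underside.
- mug: Bystander: white mug, 80 mm across, 90 mm high, handle at its +y. Origin at the centre of its underside.
- pencil_pot: Bystander: round pot, 72 mm across, 95 mm high, pencils standing out to 140 mm. Origin at the centre of its underside.
- tape_roll: Bystander: roll of paper tape lying flat, 100 mm across, 48 mm high. Origin at the centre of its underside.
There are look-alikes about, which are no part of the job. What is shaped like the part that bears tray_a_mid but red is not meant.

How it is judged:
At the end, for the whole second after the job is handed in: One loose tray lies crosswise above the pair, two lengthwise above the crosswise one, each within 12 mm along and across the board of flush, 6 mm of resting height, 0.12 rad of turn and 0.06 rad of level, at rest and released; each first-layer tray within 12 mm of its start (((x of tray_a_mid in the frame of carrier between 0.074 and 0.098 m and y of tray_a_mid in the frame of carrier between -0.012 and 0.012 m and z of tray_a_mid in the frame of carrier between 0.087 and 0.099 m and angle between the y axis of tray_a_mid and the y axis of carrier, either way round below 0.12 rad and angle between tray_a_mid's own z axis and vertical below 0.06 rad) or (x of tray_b_mid in the frame of carrier between 0.074 and 0.098 m and y of tray_b_mid in the frame of carrier between -0.012 and 0.012 m and z of tray_b_mid in the frame of carrier between 0.087 and 0.099 m and angle between the y axis of tray_b_mid and the y axis of carrier, either way round below 0.12 rad and angle between tray_b_mid's own z axis and vertical below 0.06 rad) or (x of tray_c_mid in the frame of carrier between 0.074 and 0.098 m and y of tray_c_mid in the frame of carrier between -0.012 and 0.012 m and z of tray_c_mid in the frame of carrier between 0.087 and 0.099 m and angle between the y axis of tray_c_mid and the y axis of carrier, either way round below 0.12 rad and angle between tray_c_mid's own z axis and vertical below 0.06 rad)) and ((x of tray_a_mid in the frame of carrier between -0.055 and -0.031 m and y of tray_a_mid in the frame of carrier between 0.031 and 0.055 m and z of tray_a_mid in the frame of carrier between 0.087 and 0.099 m and angle between the y axis of tray_a_mid and the x axis of carrier, either way round below 0.12 rad and angle between tray_a_mid's own z axis and vertical below 0.06 rad) or (x of tray_b_mid in the frame of carrier between -0.055 and -0.031 m and y of tray_b_mid in the frame of carrier between 0.031 and 0.055 m and z of tray_b_mid in the frame of carrier between 0.087 and 0.099 m and angle between the y axis of tray_b_mid and the x axis of carrier, either way round below 0.12 rad and angle between tray_b_mid's own z axis and vertical below 0.06 rad) or (x of tray_c_mid in the frame of carrier between -0.055 and -0.031 m and y of tray_c_mid in the frame of carrier between 0.031 and 0.055 m and z of tray_c_mid in the frame of carrier between 0.087 and 0.099 m and angle between the y axis of tray_c_mid and the x axis of carrier, either way round below 0.12 rad and angle between tray_c_mid's own z axis and vertical below 0.06 rad)) and ((x of tray_a_mid in the frame of carrier between -0.055 and -0.031 m and y of tray_a_mid in the frame of carrier between -0.055 and -0.031 m and z of tray_a_mid in the frame of carrier between 0.087 and 0.099 m and angle between the y axis of tray_a_mid and the x axis of carrier, either way round below 0.12 rad and angle between tray_a_mid's own z axis and vertical below 0.06 rad) or (x of tray_b_mid in the frame of carrier between -0.055 and -0.031 m and y of tray_b_mid in the frame of carrier between -0.055 and -0.031 m and z of tray_b_mid in the frame of carrier between 0.087 and 0.099 m and angle between the y axis of tray_b_mid and the x axis of carrier, either way round below 0.12 rad and angle between tray_b_mid's own z axis and vertical below 0.06 rad) or (x of tray_c_mid in the frame of carrier between -0.055 and -0.031 m and y of tray_c_mid in the frame of carrier between -0.055 and -0.031 m and z of tray_c_mid in the frame of carrier between 0.087 and 0.099 m and angle between the y axis of tray_c_mid and the x axis of carrier, either way round below 0.12 rad and angle between tray_c_mid's own z axis and vertical below 0.06 rad)) and linear speed of each of tray_a, tray_b, tray_c below 0.02 m/s and distance of each of base_cross_mid, base_left_mid, base_right_mid from where it was at the start of the episode below 0.012 m); the robot touches nothing.
It fails at once if a loose tray fell or was flung (faster than 0.45 m/s while not in the fingers) ((linear speed of tray_a above 0.45 m/s and contact force between tray_a and the fingers below 0.2 N) or (linear speed of tray_b above 0.45 m/s and contact force between tray_b and the fingers below 0.2 N) or (linear speed of tray_c above 0.45 m/s and contact force between tray_c and the fingers below 0.2 N)).
It fails at once if a bystander was pushed over 25 mm or tipped over 0.3 rad (distance of any of manuals, mug, pencil_pot, tape_roll from where it was at the start of the episode above 0.025 m or angle between any of manuals, mug, pencil_pot, tape_roll's own z axis and vertical above 0.3 rad).
It also fails if it takes over 70 s, if anything falls off the work surface, if the arm or the gripper's body presses on something with over 40 N, if the wrist force passes 120 N, or if a joint passes its speed limit or range.

## Robot

A 6-joint arm with a two-finger parallel gripper is mounted at the origin on the work surface. World frame = base frame: x ahead of the robot, y to its left, z up, the work surface at z = 0. Lengths are in m, angles in rad, forces in N, time in s.
With the tool pointing down it reaches from about 0.35 to 0.775 m from the base axis. Payload 7.3 kg.
Tool frame: the origin (TCP) lies on the front face of the gripper's body, between the roots of the fingers; the fingertips stand 66 mm ahead of it and the grasp point (between the pads) lies 47 mm ahead of it; z points along the fingers, y is the direction in which the jaws open and shut (so a half turn about z gives the same grasp; the last joint's range is limited). The gripper opens to 92 mm and grips with 3 to 60 N. Pads are 19 mm wide; open, the fingers measure 130 mm over their backs; the gripper's body (75 mm by 190 mm) begins 47 mm behind the grasp point.
Start: joints at [0.984, 0.342, 1.524, -0, 1.275, -0.146], TCP at [0.224, 0.475, 0.292] pointing down, gripper open.
Joint ranges: [-2.53, 2.53], [-0.77, 2.02], [0.04, 2.7], [-1, 4.14], [0.28, 2.66], [-3.11, 3.11]. Speed limits (rad/s): [2.57, 2.57, 3.14, 3.14, 3.14, 3.14].

## Interface

Orientations are given as [roll, pitch, yaw] about the fixed x, y, z axes, in that order (R = Rz(yaw) Ry(pitch) Rx(roll)).
In Python, from cell import observe, read_camera, hand_in, search_frame, tip_of gives the robot as it stands. The module is installed in compiled form; this text tells all that it offers.
- The arm moves only by the tool apply_moves, never from a script. Its argument "motion" is a list of rows, each an object with "offset": the shift along the tool's x, y, z in mm, a list of three; "rotation": the turn, a rotation vector about the tool's x, y, z in rad, a list of three. In form: [{"offset": [x, y, z], "rotation": [rx, ry, rz]}, ...]. A call has 1 to 12 rows; each row shifts and turns the pose as measured when the row begins, along the tool's axes as they then stand; what a row does not reach is not made up. A row lasts 1/12 s, in which the tool goes at most 41.7 mm and 7.16 degrees, less where a joint would pass 70% of its speed; a pose out of reach is approached as far as the arm can. A call with a gripper value outside its range is refused whole. "grip" is the closure, from 0 (fully open) to 1 (shut), set as the call begins (left out, the last holds). The fingers move at their own pace and stop on an object; "grip_force" is the grip in N (left out, the last holds). Time passes only in rows, so rows that do not move let the fingers close. It gives the time, the measured TCP pose, the force and the opening at its end, in the units of the state.
- observe(): the state, without advancing time (a new reading comes with each control period).
- read_camera(name): name is "side" or "top" or "wrist"; returns a dict with "img" (420x560x3 uint8, red, green, blue), "camera_matrix" (3x3 intrinsics, pixels), "R" (3x3) and "t" (3): a world point X has camera coordinates R X + t; the wrist camera has in their place "tool_from_camera" (4x4, takes a point from camera to tool coordinates, whose origin is the TCP and whose axes are the flange's). Camera axes: x right, y down, z forward; pixel columns grow to the right and rows downward; lengths in m; the calibration is good to about 2 mm. A picture is of the moment at which its call begins: read the wrist's pose just before it. There is no depth.
- hand_in(): hands the job in, once; it reports no verdict.
Trained networks look in a picture, given as the dict that the camera call returned (one of the last four; its "shot" number tells which), for a name from the list of things; names that differ only in an ending like _2 or _b are one class to them, and where a whole thing is asked for, a point or a joint stands for the part that bears it (a point fixed in the world has none). Each returns a list of dicts, best first, with "score" (0 to 1); they miss things now and then, are a little off and sometimes report something else, mostly with a low value. They report only what shows in the picture. A call takes as long as a camera call. They do not tell look-alikes from the thing itself.
- search_frame(query, picture): "location" ([x, y, z] in m, in world coordinates, good to about 4 mm: the middle of the surface that is visible of it).
- tip_of(query, picture): "location" ([x, y, z] in m, in world coordinates, good to about 4 mm: a listed point, or the origin of a listed thing).
The state is a dict: "time": time; "qpos": joint angles; "qvel": joint speeds; "joint_efforts": joint torques, N m; "tool_pos": TCP position; "tool_rot": TCP orientation; "contact_force": force on the tool from outside, world axes, zero at the start; "torque": the same for the moment, N m; "opening": finger opening in m.
Only numpy, scipy, OpenCV 4.12 (cv2) and the standard library are available. Lean on these libraries where they do the work, as an engineer would, in place of code of your own. Each camera call takes 0.05 s, during which the arm holds its last target.

## Working session

There is one attempt and no reset: what is moved stays moved. The work goes in short steps, Python scripts to look and compute and a tool call to move; the robot and the scene stay as the last step left them, time stands still between calls to the robot, and variables do not carry over. Pictures are saved under pics/ and viewed, and the job is handed in when it is done.

Besides the shell and the picture viewer there is one more tool, called after ">>>" by a JSON object that holds its "op" and its "data". apply_moves: Moves the arm, as the interface text tells. Its arguments: {"type":"object","properties":{"motion":{"type":"array"},"grip":{"type":"number"},"grip_force":{"type":"number"}},"required":["motion"]}

```bash
mkdir -p pics; ls; python3 - <<'E'
from cell import *
import cv2, numpy as np
np.set_printoptions(precision=4,suppress=True)
print(observe())
for n in ["side","top","wrist"]:
    p=read_camera(n); cv2.imwrite(f"pics/{n}0.png",p["img"][:,:,::-1])
    print(n,{k:v for k,v in p.items() if k!="img"})
    for q in ["carrier","tray_a_mid","base_cross_mid","base_left_mid","base_right_mid","rack","manuals","mug","pencil_pot","tape_roll"]:
        print(q,[(np.round(d["location"],3),round(d["score"],2)) for d in tip_of(q,p)])
E
```

```text
pics
{'time': 0.0, 'qpos': array([ 0.984 ,  0.3427,  1.525 , -0.    ,  1.2754, -0.146 ]), 'qvel': array([ 0.0001, -0.0007,  0.0006, -0.0007,  0.0011, -0.0005]), 'joint_efforts': array([ -0.0016, -43.122 , -24.4225,   0.0717,   0.0557,  -0.0001]), 'tool_pos': array([0.2238, 0.4746, 0.2916]), 'tool_rot': array([-3.1401, -0.0002,  2.7008]), 'contact_force': array([-0.6359, -0.1831, -0.8691]), 'torque': array([ 0.0001, -0.0115,  0.0201]), 'opening': 0.09173730286991053}
side {'camera_matrix': array([[392.0036,   0.    , 280.372 ],
       [  0.    , 392.0036, 212.5279],
       [  0.    ,   0.    ,   1.    ]]), 'R': array([[ 0.7236, -0.6901,  0.0101],
       [-0.402 , -0.4333, -0.8066],
       [ 0.561 ,  0.5796, -0.591 ]]), 't': array([-0.3373,  0.3322,  0.8051]), 'shot': 1}
carrier []
tray_a_mid [(array([0.274, 0.43 , 0.025]), 0.83), (array([0.456, 0.344, 0.07 ]), 0.8), (array([0.408, 0.6  , 0.023]), 0.58), (array([ 0.509,  0.352, -0.002]), 0.58)]
base_cross_mid [(array([ 0.509,  0.356, -0.002]), 0.7), (array([ 0.578, -0.175,  0.042]), 0.67)]
base_left_mid [(array([ 0.53 , -0.044,  0.043]
[... 1110 characters left out ...]
([ 0.729, -0.333,  0.001]), 0.55)]
pencil_pot [(array([ 0.304,  0.251, -0.002]), 0.83)]
tape_roll [(array([ 0.746,  0.113, -0.   ]), 0.55)]
wrist {'camera_matrix': array([[323.3759,   0.    , 278.6632],
       [  0.    , 323.3759, 214.3067],
       [  0.    ,   0.    ,   1.    ]]), 'tool_from_camera': array([[ 0.0007, -0.9581, -0.2863,  0.078 ],
       [ 1.    ,  0.0007,  0.    ,  0.0001],
       [ 0.0002, -0.2863,  0.9581, -0.0934],
       [ 0.    ,  0.    ,  0.    ,  1.    ]]), 'shot': 3}
carrier []
tray_a_mid [(array([0.273, 0.426, 0.028]), 0.66), (array([0.407, 0.601, 0.023]), 0.55)]
base_cross_mid []
base_left_mid []
base_right_mid []
rack []
manuals []
mug []
pencil_pot []
tape_roll []
```

View pics/side0.png

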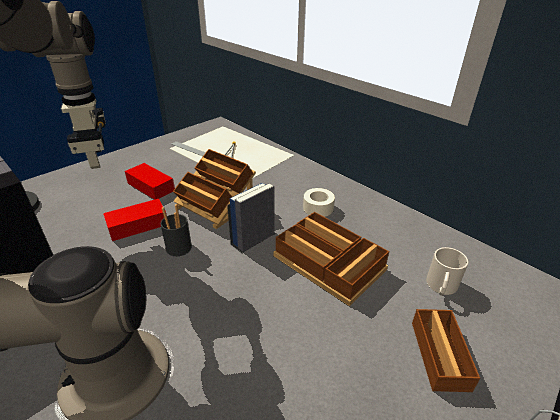

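View pics/top0.png

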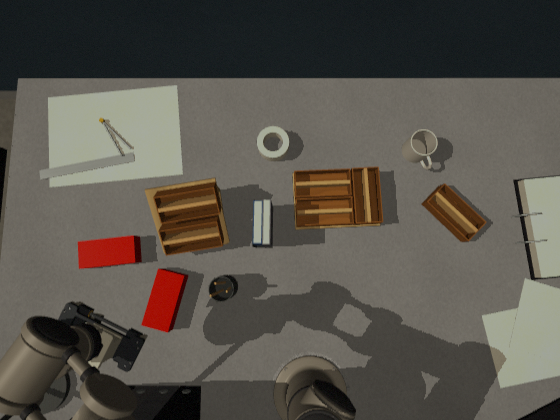

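View pics/wrist0.png

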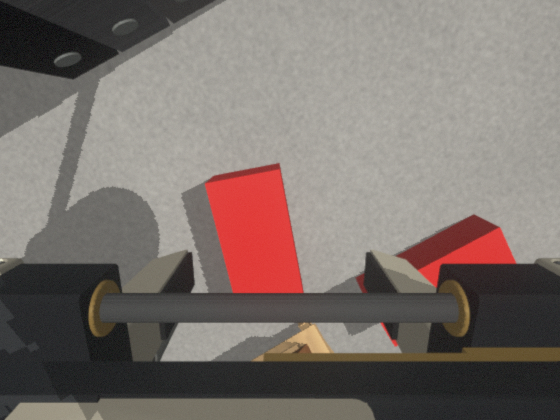

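```bash
cat > h.py <<'E'
from cell import *
import cv2, numpy as np
from scipy.spatial.transform import Rotation as Ro
np.set_printoptions(precision=4,suppress=True)
def P(p,o=None):
    K=p["camera_matrix"]
    if "R" in p: return K@np.c_[p["R"],p["t"]]
    T=np.eye(4);T[:3,:3]=Ro.from_euler("xyz",o["tool_rot"]).as_matrix();T[:3,3]=o["tool_pos"]
    M=np.linalg.inv(T@p["tool_from_camera"]); return K@M[:3]
def rect(p,org,ex,ey,nx,ny,s=0.0005,o=None):
    # image of plane org+ex*u+ey*v, u right, v down
    S=np.array([[s,0,0],[0,s,0],[0,0,1.]])
    A=np.c_[np.r_[ex,0],np.r_[ey,0],np.r_[org,1]]
    H=P(p,o)@A@S
    return cv2.warpPerspective(p["img"],H,(nx,ny),flags=cv2.INTER_LINEAR|cv2.WARP_INVERSE_MAP)
def save(n,im): cv2.imwrite("pics/"+n,im[:,:,::-1])
E
python3 - <<'E'
from h import *
t=read_camera("top"); s=read_camera("side")
np.savez("cams.npz")
import pickle; pickle.dump((t,s),open("first.pkl","wb"))
ex=np.array([0,-1.,0]);ey=np.array([-1.,0,0])
a=[rect(c,np.array([.70,.06,.068]),ex,ey,560,500) for c in (t,s)]
save("base.png",cv2.resize(np.hstack(a),None,fx=.7,fy=.7))
a=[rect(c,np.array([.66,-.27,.05]),ex,ey,560,500) for c in (t,s)]
save("c.png",cv2.resize(np.hstack(a),None,fx=.7,fy=.7))
p=t
for q in ["rack","tray_a_mid","tray_c_mid"]:
  for p in (t,s):
    print(q,[(np.round(d["location"],3),round(d["score"],2)) for d in search_frame(q,p)],[(np.round(d["location"],3),round(d["score"],2)) for d in tip_of(q,p)])
E
```

```text
rack [(array([0.559, 0.382, 0.1  ]), 0.81)] []
rack [(array([0.446, 0.283, 0.025]), 0.83), (array([ 0.569, -0.176,  0.049]), 0.49)] [(array([ 0.508,  0.357, -0.003]), 0.85), (array([ 0.576, -0.172,  0.044]), 0.68)]
tray_a_mid [(array([0.269, 0.425, 0.053]), 0.92), (array([0.412, 0.592, 0.048]), 0.91), (array([0.457, 0.342, 0.073]), 0.75)] [(array([0.456, 0.342, 0.071]), 0.97), (array([0.413, 0.6  , 0.023]), 0.67), (array([0.272, 0.428, 0.027]), 0.64)]
tray_a_mid [(array([0.264, 0.406, 0.051]), 0.81), (array([0.453, 0.344, 0.07 ]), 0.73), (array([0.393, 0.569, 0.051]), 0.69)] [(array([0.274, 0.432, 0.025]), 0.98), (array([0.41 , 0.601, 0.028]), 0.79), (array([0.453, 0.345, 0.071]), 0.7)]
tray_c_mid [(array([ 0.533, -0.435,  0.025]), 0.76)] [(array([ 0.53 , -0.432,  0.026]), 0.71)]
tray_c_mid [(array([ 0.523, -0.444,  0.022]), 0.97)] [(array([ 0.528, -0.438,  0.02 ]), 0.86)]
```

View pics/base.png

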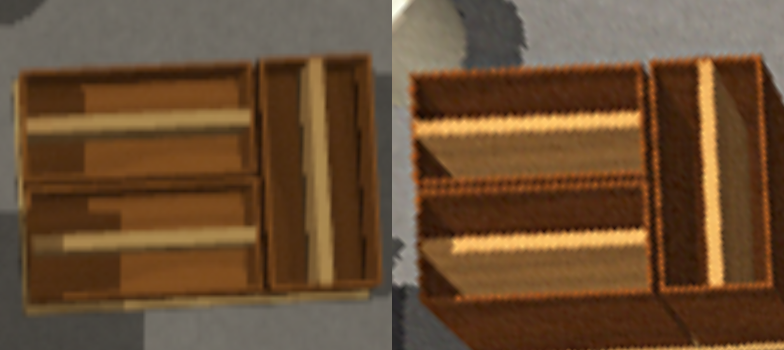

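View pics/c.png

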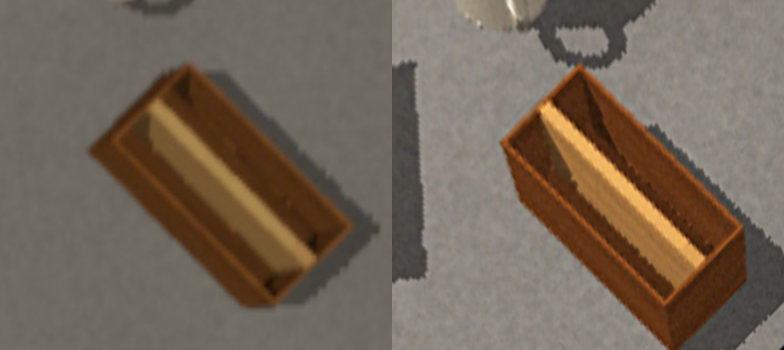

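```bash
python3 - <<'E'
from h import *
import pickle; t,s=pickle.load(open("first.pkl","rb"))
up=np.array([.866,0,.5]); 
c=np.array([.4435,.343,.0927])
ex=np.array([0,-1.,0])
o=c+up*.16-ex*.14
a=[rect(q,o,ex,-up,560,500) for q in (t,s)]
save("rk.png",cv2.resize(np.hstack(a),None,fx=.7,fy=.7))
for q in (t,s):
    h=P(q)@np.r_[c,1]; print(h[:2]/h[2])
E
```

```text
[189.5038 239.5228]
[197.8637 189.776 ]
```

View pics/rk.png

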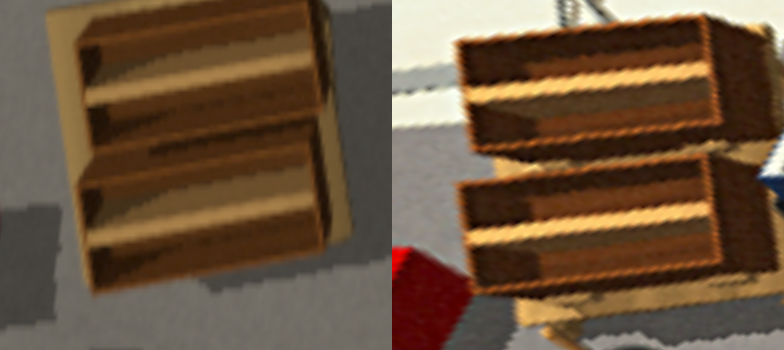

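```bash
python3 - <<'E'
from h import *
import pickle; t,s=pickle.load(open("first.pkl","rb"))
save("rkt.png",cv2.resize(t["img"][170:265,140:240],None,fx=6,fy=6,interpolation=cv2.INTER_CUBIC))
save("rks.png",cv2.resize(s["img"][140:230,165:265],None,fx=6,fy=6,interpolation=cv2.INTER_CUBIC))
E
```

```text
(no output)
```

View pics/rkt.png

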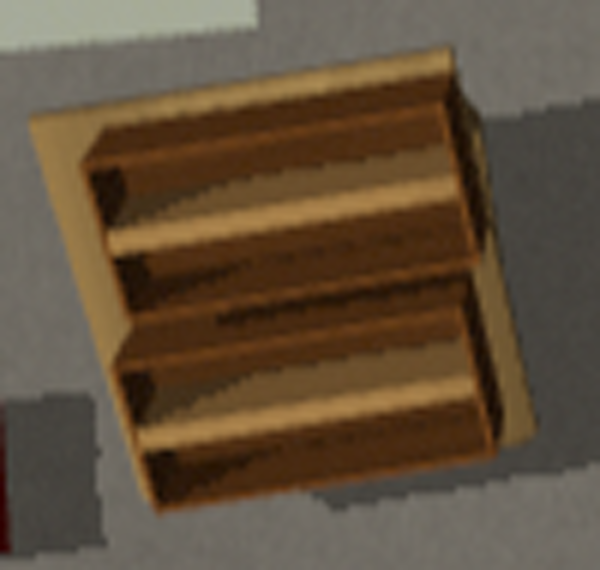

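View pics/rks.png

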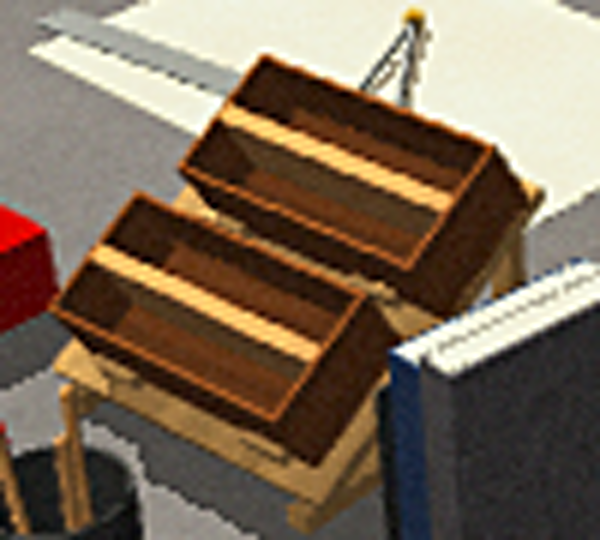

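```bash
cat > fit.py <<'E'
from h import *
from scipy.optimize import least_squares
import pickle; t,s=pickle.load(open("first.pkl","rb"))
X=[(40,83),(40,-83),(-40,-83),(-40,83)] # upslope left, up right, down right, down left
T={'B':[(82,162),(445,102),(475,262),(132,318)],'A':[(117,370),(465,303),(492,455),(158,512)]}
S={'B':[(263,55),(493,148),(410,270),(182,167)],'A':[(138,193),(368,292),(275,425),(55,302)]}
def proj(Pm,x): h=np.c_[x,np.ones(len(x))]@Pm.T; return h[:,:2]/h[:,2:]
def model(c,yaw,tilt):
    R=Ro.from_euler("zy",[0,0]).as_matrix()
    R=(Ro.from_euler("z",yaw)*Ro.from_euler("y",-tilt)).as_matrix()
    return np.array([c+R@np.array([a/1000,b/1000,.025]) for a,b in X])
Pt,Ps=P(t),P(s)
def res(v,full=True):
    r=[]
    yaw=v[6]; tilt=v[7]
    for k,c in (('A',v[:3]),('B',v[3:6])):
        m=model(c,yaw,tilt)
        r.append(proj(Pt,m)-((np.array(T[k])+.5)/6-.5+[140,170]))
        r.append(proj(Ps,m)-((np.array(S[k])+.5)/6-.5+[165,140]))
    return np.r_[np.concatenate(r).ravel(), (tilt-np.pi/6)*100]
f=least_squares(res,[.456,.343,.071,.53,.345,.115,.1,.5236],loss='soft_l1')
print(f.x,np.round(f.fun,1).reshape(-1)[:-1].reshape(-1,8))
np.save("rack.npy",f.x)
E
python3 fit.py
```

```text
[0.459  0.3417 0.071  0.5472 0.3442 0.1195 0.163  0.524 ] [[-1.1 -0.6 -0.4  1.   0.9  0.6 -0.5  0.4]
 [ 0.8 -0.6  0.7  0.3  0.8 -0.3 -0.4  1.2]
 [-0.7  0.1 -0.4  0.3  0.7  0.4 -1.2  0.7]
 [ 0.9 -0.2  1.5 -0.2  0.6  0.3  0.   0.3]]
```

```bash
cat > plan.py <<'E'
from h import *
def down(yaw): return Ro.from_euler("z",yaw)*Ro.from_euler("x",np.pi)
def rackR(yaw,tilt):
    R=(Ro.from_euler("z",yaw)*Ro.from_euler("y",-tilt)).as_matrix()
    return Ro.from_matrix(np.c_[R[:,1],R[:,0],-R[:,2]]),R
def plan(p,R,n=None,start=None,vmax=36,wmax=.11):
    o=observe()
    p0,R0=(o["tool_pos"],Ro.from_euler("xyz",o["tool_rot"])) if start is None else start
    dv=(R0.inv()*R).as_rotvec(); d=np.linalg.norm(p-p0)*1000
    if n is None: n=int(max(1,np.ceil(d/vmax),np.ceil(np.linalg.norm(dv)/wmax)))
    print("t",round(o["time"],2),"n",n,"dist",round(d,1),"rot",dv, "q",o["qpos"],"F",np.round(o["contact_force"],1),"op",round(o["opening"],4))
    pc,Rc=p0,R0; rows=[]
    for i in range(n):
        k=n-i
        w=np.round((Rc.inv()*R).as_rotvec()/k,3); u=np.round(Rc.inv().apply(p-pc)*1000/k,0 if k>1 else 1)
        pc=pc+Rc.apply(u)/1000; Rc=Rc*Ro.from_rotvec(w); rows.append((u,w))
        print('{"offset":%s,"rotation":%s},'%([float(x) for x in u],[float(x) for x in w]))
    return p,R
E
python3 - <<'E'
from plan import *
v=np.load("rack.npy"); R,Rt=rackR(v[6],v[7]); n=Rt[:,2]
print(v[3:6]+n*.171)
plan(v[3:6]+n*.171,R)
E
```

```text
[0.4628 0.3303 0.2675]
t 2.35 n 10 dist 280.2 rot [-0.482  -0.2532  0.944 ] q [ 0.984   0.342   1.5241  0.      1.2754 -0.146 ] F [-0.3  0.  -0.4] op 0.092
{"offset":[-28.0, -3.0, 2.0],"rotation":[-0.048, -0.025, 0.094]},
{"offset":[-28.0, -0.0, 3.0],"rotation":[-0.048, -0.025, 0.094]},
{"offset":[-28.0, 2.0, 4.0],"rotation":[-0.048, -0.025, 0.094]},
{"offset":[-27.0, 4.0, 5.0],"rotation":[-0.048, -0.025, 0.095]},
{"offset":[-27.0, 7.0, 6.0],"rotation":[-0.048, -0.025, 0.094]},
{"offset":[-26.0, 9.0, 7.0],"rotation":[-0.049, -0.026, 0.095]},
{"offset":[-24.0, 11.0, 8.0],"rotation":[-0.048, -0.025, 0.094]},
{"offset":[-23.0, 13.0, 9.0],"rotation":[-0.049, -0.026, 0.095]},
{"offset":[-22.0, 14.0, 10.0],"rotation":[-0.048, -0.025, 0.094]},
{"offset":[-19.8, 15.8, 10.5],"rotation":[-0.049, -0.026, 0.095]},
```

>>> {"op": "apply_moves", "data": {"motion": [{"offset":[-28,-3,2],"rotation":[-0.048,-0.025,0.094]},{"offset":[-28,0,3],"rotation":[-0.048,-0.025,0.094]},{"offset":[-28,2,4],"rotation":[-0.048,-0.025,0.094]},{"offset":[-27,4,5],"rotation":[-0.048,-0.025,0.095]},{"offset":[-27,7,6],"rotation":[-0.048,-0.025,0.094]},{"offset":[-26,9,7],"rotation":[-0.049,-0.026,0.095]},{"offset":[-24,11,8],"rotation":[-0.048,-0.025,0.094]},{"offset":[-23,13,9],"rotation":[-0.049,-0.026,0.095]},{"offset":[-22,14,10],"rotation":[-0.048,-0.025,0.094]},{"offset":[-20,16,10],"rotation":[-0.049,-0.026,0.095]}], "grip": 0.75, "grip_force": 40}}

```text
time: 3.18
tool_pos: [0.468, 0.3238, 0.2697]
tool_rot: [2.595, -0.018, 1.7]
contact_force: [1.4, -1.6, -0.0]
opening: 0.0296
```

```bash
python3 - <<'E'
from plan import *
v=np.load("rack.npy"); R,Rt=rackR(v[6],v[7]); n=Rt[:,2]
o=observe(); print(o["tool_pos"],o["opening"])
w=read_camera("wrist"); im=w["img"].copy()
Pm=P(w,o)
def poly(pts,col):
    h=np.c_[pts,np.ones(len(pts))]@Pm.T; h=h[:,:2]/h[:,2:]
    print(np.round(h)); cv2.polylines(im,[np.int32(h)],True,col,1)
for c in (v[:3],v[3:6]):
    for a,b in ((40,83),(5,83)):
        poly(np.array([c+Rt@[x*a/1000,y*b/1000,.025] for x,y in ((1,1),(1,-1),(-1,-1),(-1,1))]),(0,255,0))
save("w1.png",im)
s=read_camera("side"); save("s1.png",s["img"])
plan(v[3:6]+n*.171,R)
E
```

```text
[0.468  0.3238 0.2697] 0.029573580536264337
[[173.  84.]
 [199. 299.]
 [102. 304.]
 [ 54.  88.]]
[[121.  86.]
 [157. 301.]
 [145. 302.]
 [106.  86.]]
[[319.  97.]
 [320. 305.]
 [225. 309.]
 [205. 101.]]
[[269.  99.]
 [278. 307.]
 [266. 308.]
 [255.  99.]]
t 3.28 n 1 dist 9.6 rot [ 0.0214  0.0037 -0.0376] q [ 0.5597  0.2774  1.7995 -0.3765  0.5889  0.6994] F [-0.2  0.6 -0.2] op 0.0246
{"offset":[8.1, -5.0, -1.0],"rotation":[0.021, 0.004, -0.038]},
```

View pics/w1.png

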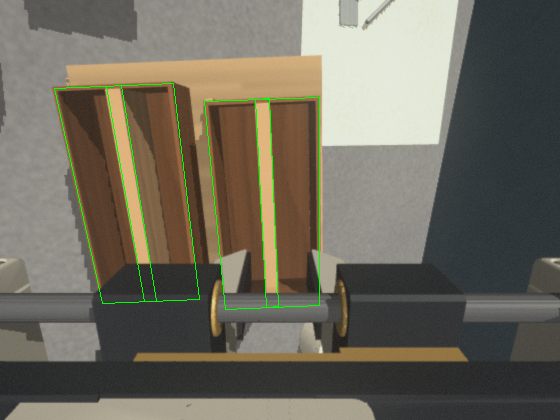

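View pics/s1.png

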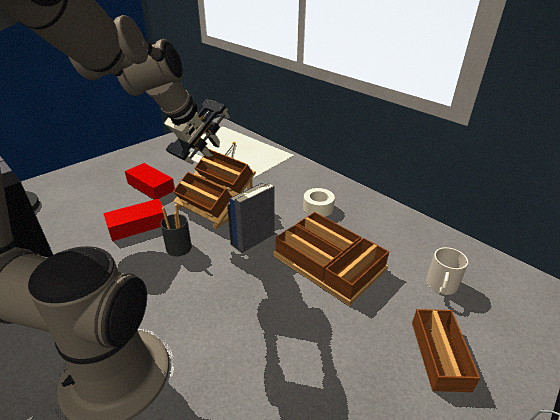

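>>> {"op": "apply_moves", "data": {"motion": [{"offset":[8,-5,-1],"rotation":[0.021,0.004,-0.038]},{"offset":[0,0,0],"rotation":[0,0,0]},{"offset":[0,0,25],"rotation":[0,0,0]},{"offset":[0,0,30],"rotation":[0,0,0]},{"offset":[0,0,8],"rotation":[0,0,0]}]}}

```text
time: 3.7
tool_pos: [0.4941, 0.3373, 0.2153]
tool_rot: [2.613, -0.002, 1.739]
contact_force: [-1.1, -0.4, -0.3]
opening: 0.023
```

```bash
python3 - <<'E'
from plan import *
v=np.load("rack.npy"); R,Rt=rackR(v[6],v[7]); n=Rt[:,2]
plan(v[3:6]+n*.051,R,n=3)
E
```

```text
t 3.7 n 3 dist 58.8 rot [ 0.0046 -0.0046  0.0039] q [ 0.5496  0.3963  1.7875 -0.4025  0.4944  0.6925] F [-1.1 -0.4 -0.3] op 0.023
{"offset":[-1.0, -1.0, 20.0],"rotation":[0.002, -0.002, 0.001]},
{"offset":[-0.0, -0.0, 19.0],"rotation":[0.001, -0.001, 0.001]},
{"offset":[-0.9, -0.8, 19.8],"rotation":[0.002, -0.002, 0.002]},
```

>>> {"op": "apply_moves", "data": {"motion": [{"offset":[-2,-2,10],"rotation":[0.005,-0.004,0.004]},{"offset":[0,0,20],"rotation":[0,0,0]},{"offset":[0,0,20],"rotation":[0,0,0]},{"offset":[0,0,6],"rotation":[0,0,0]},{"offset":[0,0,0],"rotation":[0,0,0]}]}}

```text
time: 4.12
tool_pos: [0.5204, 0.3407, 0.1641]
tool_rot: [2.62, 0.0, 1.735]
contact_force: [-0.7, -1.1, 0.3]
opening: 0.0233
```

```bash
python3 - <<'E'
from plan import *
v=np.load("rack.npy"); R,Rt=rackR(v[6],v[7]); n=Rt[:,2]
plan(v[3:6]+n*.051,R,n=1)
E
```

```text
t 4.12 n 1 dist 1.8 rot [-0.0021 -0.0005  0.0012] q [ 0.529   0.5068  1.7729 -0.4648  0.4082  0.7509] F [-0.7 -1.1  0.3] op 0.0233
{"offset":[-0.8, 1.1, 1.2],"rotation":[-0.002, -0.001, 0.001]},
```

>>> {"op": "apply_moves", "data": {"motion": [{"offset":[-1,1,1],"rotation":[0,0,0]},{"offset":[0,0,0],"rotation":[0,0,0]},{"offset":[0,0,0],"rotation":[0,0,0]},{"offset":[0,0,0],"rotation":[0,0,0]},{"offset":[0,0,0],"rotation":[0,0,0]}], "grip": 1, "grip_force": 40}}

```text
time: 4.53
tool_pos: [0.5205, 0.34, 0.1666]
tool_rot: [2.619, 0.0, 1.735]
contact_force: [1.1, -0.1, -2.2]
opening: 0.0098
```

```bash
cat >> plan.py <<'E'
CC=np.array([.571,-.0824]); CY=1.617
cx=np.array([np.cos(CY),np.sin(CY),0]); cy=np.array([-np.sin(CY),np.cos(CY),0])
def slot(a,b,z=.093): return np.r_[CC,z]+cx*a+cy*b
def multi(pts,vmax=32):
    st=None
    for p,R in pts: st=plan(p,R,start=st,vmax=vmax)
E
python3 - <<'E'
from plan import *
v=np.load("rack.npy"); R,Rt=rackR(v[6],v[7]); n=Rt[:,2]
o=observe(); Rn=Ro.from_euler("xyz",o["tool_rot"])
g=Rn.inv().apply(v[3:6]-o["tool_pos"]); print("tray in tool",g); np.save("gB.npy",g)
Rd=down(CY); tgt=slot(-.043,-.043); print(tgt, tgt-Rd.apply(g))
tc=tgt-Rd.apply(g); hov=tc+[0,0,.13]
multi([(o["tool_pos"]+n*.09,R),(np.array([.52,.25,.29]),Rd),(hov,Rd)])
E
```

```text
tray in tool [-0.0002 -0.0001  0.0543]
[ 0.6159 -0.1234  0.093 ] [ 0.616  -0.1232  0.1473]
t 4.53 n 3 dist 90.0 rot [-0.0013 -0.0007  0.0014] q [ 0.5277  0.5024  1.7722 -0.4594  0.4116  0.7437] F [ 1.1 -0.1 -2.2] op 0.0098
{"offset":[0.0, -0.0, -30.0],"rotation":[-0.0, -0.0, 0.0]},
{"offset":[0.0, -0.0, -30.0],"rotation":[-0.001, -0.0, 0.001]},
{"offset":[0.1, -0.1, -30.0],"rotation":[-0.0, -0.001, 0.0]},
t 4.53 n 5 dist 104.1 rot [ 0.5234 -0.0306  0.1141] q [ 0.5277  0.5024  1.7722 -0.4594  0.4116  0.7437] F [ 1.1 -0.1 -2.2] op 0.0098
{"offset":[-18.0, 10.0, -5.0],"rotation":[0.105, -0.006, 0.023]},
{"offset":[-17.0, 10.0, -6.0],"rotation":[0.105, -0.006, 0.023]},
{"offset":[-17.0, 9.0, -7.0],"rotation":[0.104, -0.006, 0.023]},
{"offset":[-18.0, 9.0, -7.0],"rotation":[0.105, -0.006, 0.023]},
{"offset":[-16.9, 8.3, -8.1],"rotation":[0.104, -0.007, 0.022]},
t 4.53 n 13 dist 385.6 rot [0. 0. 0.] q [ 0.5277  0.5024  1.7722 -0.4594  0.4116  0.7437] F [ 1.1 -0.1 -2.2] op 0.0098
{"offset":[-29.0, 6.0, 1.0],"rotation":[0.0, 0.0, 0.0]},
{"offset":[-29.0, 6.0, 1.0],"rotation":[0.0, 0.0, 0.0]},
{"offset":[-29.0, 6.0, 1.0],"rotation":[0.0, 0.0, 0.0]},
{"offset":[-29.0, 6.0, 1.0],"rotation":[0.0, 0.0, 0.0]},
{"offset":[-29.0, 6.0, 1.0],"rotation":[0.0, 0.0, 0.0]},
{"offset":[-29.0, 6.0, 1.0],"rotation":[0.0, 0.0, 0.0]},
{"offset":[-29.0, 6.0, 1.0],"rotation":[0.0, 0.0, 0.0]},
{"offset":[-29.0, 6.0, 1.0],"rotation":[0.0, 0.0, 0.0]},
{"offset":[-29.0, 6.0, 1.0],"rotation":[0.0, 0.0, 0.0]},
{"offset":[-29.0, 6.0, 1.0],"rotation":[0.0, 0.0, 0.0]},
{"offset":[-29.0, 6.0, 1.0],"rotation":[0.0, 0.0, 0.0]},
{"offset":[-29.0, 6.0, 1.0],"rotation":[0.0, 0.0, 0.0]},
{"offset":[-29.2, 6.7, 0.7],"rotation":[0.0, 0.0, 0.0]},
```

>>> {"op": "apply_moves", "data": {"motion": [{"offset":[0,0,-10],"rotation":[0,0,0]},{"offset":[0,0,-20],"rotation":[0,0,0]},{"offset":[0,0,-30],"rotation":[0,0,0]},{"offset":[0,0,-30],"rotation":[0,0,0]},{"offset":[-10,5,-10],"rotation":[0.05,-0.003,0.01]},{"offset":[-18,10,-5],"rotation":[0.105,-0.006,0.023]},{"offset":[-17,10,-6],"rotation":[0.105,-0.006,0.023]},{"offset":[-17,9,-7],"rotation":[0.104,-0.006,0.023]},{"offset":[-18,9,-7],"rotation":[0.105,-0.006,0.023]},{"offset":[-20,8,-8],"rotation":[0.05,-0.003,0.015]},{"offset":[-25,5,0],"rotation":[0,0,0]}]}}

```text
time: 5.45
tool_pos: [0.5189, 0.2128, 0.3109]
tool_rot: [-3.117, -0.009, 1.63]
contact_force: [-0.7, -0.3, -3.1]
opening: 0.0096
```

```bash
python3 - <<'E'
from plan import *
g=np.load("gB.npy")
s=read_camera("side"); save("s2.png",s["img"])
Rd=down(CY); tgt=slot(-.043,-.043)
tc=tgt-Rd.apply(g); print(observe()["tool_pos"],tc); hov=tc+[0,0,.10]
multi([(hov,Rd)])
E
```

```text
[0.5197 0.2082 0.3102] [ 0.616  -0.1232  0.1473]
t 5.5 n 11 dist 350.7 rot [-0.0235 -0.0044  0.0112] q [0.2401 0.4036 1.3804 0.0088 1.3798 0.181 ] F [ 2.5 -3.3 -2.3] op 0.0099
{"offset":[-31.0, 7.0, 5.0],"rotation":[-0.002, -0.0, 0.001]},
{"offset":[-31.0, 7.0, 5.0],"rotation":[-0.002, -0.0, 0.001]},
{"offset":[-30.0, 7.0, 6.0],"rotation":[-0.002, -0.0, 0.001]},
{"offset":[-31.0, 7.0, 5.0],"rotation":[-0.002, -0.001, 0.001]},
{"offset":[-30.0, 7.0, 6.0],"rotation":[-0.002, -0.0, 0.001]},
{"offset":[-31.0, 7.0, 6.0],"rotation":[-0.002, -0.001, 0.001]},
{"offset":[-30.0, 7.0, 6.0],"rotation":[-0.002, -0.0, 0.001]},
{"offset":[-31.0, 8.0, 5.0],"rotation":[-0.002, -0.001, 0.001]},
{"offset":[-30.0, 8.0, 6.0],"rotation":[-0.002, -0.0, 0.001]},
{"offset":[-31.0, 7.0, 5.0],"rotation":[-0.003, -0.001, 0.001]},
{"offset":[-30.1, 7.6, 5.8],"rotation":[-0.002, -0.0, 0.001]},
```

View pics/s2.png

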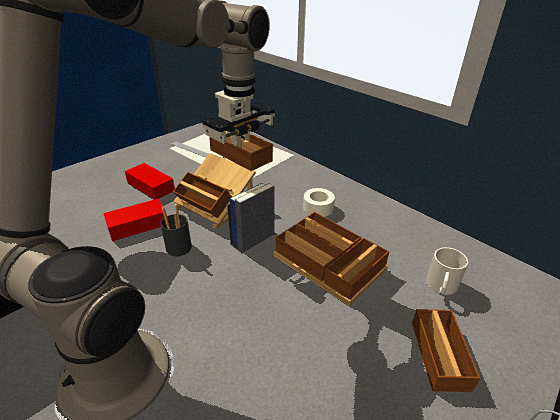

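>>> {"op": "apply_moves", "data": {"motion": [{"offset":[-31,8,0],"rotation":[-0.012,-0.002,0.006]},{"offset":[-31,8,0],"rotation":[-0.012,-0.002,0.005]},{"offset":[-31,8,0],"rotation":[0,0,0]},{"offset":[-31,8,0],"rotation":[0,0,0]},{"offset":[-31,8,0],"rotation":[0,0,0]},{"offset":[-31,8,5],"rotation":[0,0,0]},{"offset":[-31,8,10],"rotation":[0,0,0]},{"offset":[-31,8,12],"rotation":[0,0,0]},{"offset":[-31,8,14],"rotation":[0,0,0]},{"offset":[-25,6,14],"rotation":[0,0,0]},{"offset":[-10,2,8],"rotation":[0,0,0]},{"offset":[0,0,0],"rotation":[0,0,0]}]}}

```text
time: 6.5
tool_pos: [0.6146, -0.1129, 0.25]
tool_rot: [3.131, -0.004, 1.623]
contact_force: [-0.7, -0.4, -2.8]
opening: 0.0098
```

```bash
python3 - <<'E'
from plan import *
g=np.load("gB.npy")
Rd=down(CY); tgt=slot(-.043,-.043)
tc=tgt-Rd.apply(g); print(observe()["tool_pos"],tc); hov=tc+[0,0,.04]
multi([(hov,Rd)])
E
```

```text
[ 0.6146 -0.1129  0.25  ] [ 0.616  -0.1232  0.1473]
t 6.5 n 2 dist 63.5 rot [ 0.0107 -0.0037  0.0065] q [-0.3072  0.5541  1.3002  0.0075  1.2786 -0.362 ] F [-0.7 -0.4 -2.8] op 0.0098
{"offset":[-5.0, 0.0, 31.0],"rotation":[0.005, -0.002, 0.003]},
{"offset":[-5.5, 0.4, 31.6],"rotation":[0.006, -0.002, 0.003]},
```

>>> {"op": "apply_moves", "data": {"motion": [{"offset":[-6,0,20],"rotation":[0.006,-0.002,0.004]},{"offset":[-5,0,30],"rotation":[0.005,-0.002,0.003]},{"offset":[0,0,20],"rotation":[0,0,0]},{"offset":[0,0,0],"rotation":[0,0,0]}]}}

```text
time: 6.83
tool_pos: [0.6156, -0.1199, 0.1823]
tool_rot: [3.137, -0.0, 1.618]
contact_force: [-0.4, 0.5, -2.7]
opening: 0.0099
```

```bash
cat > check.py <<'E'
from plan import *
def overlay(tag,g=None,placed=()):
    o=observe(); Rn=Ro.from_euler("xyz",o["tool_rot"])
    out=[]
    for nme in ("top","side"):
        p=read_camera(nme); im=p["img"]; Pm=P(p)
        # crop region scaled
        ctr=Pm@np.r_[CC,.08,1]; ctr=ctr[:2]/ctr[2]; k=5
        x0,y0=int(ctr[0]-75),int(ctr[1]-60)
        cr=cv2.resize(im[max(y0,0):y0+120,x0:x0+150],None,fx=k,fy=k,interpolation=cv2.INTER_CUBIC)
        def poly(pts,col):
            h=np.c_[pts,np.ones(len(pts))]@Pm.T; h=h[:,:2]/h[:,2:]
            h=(h-[x0,max(y0,0)]+.5)*k-.5; cv2.polylines(cr,[np.int32(h)],True,col,1)
        q=((1,1),(1,-1),(-1,-1),(-1,1))
        for (a,b,da,db) in ((-86,0,40,83),(43,43,83,40),(43,-43,83,40)):
            if "base" in placed: poly(np.array([slot((a+x*da)/1e3,(b+y*db)/1e3,.068) for x,y in q]),(0,255,0))
        for (nm,a,b,da,db) in (("X",86,0,40,83),("L",-43,43,83,40),("R",-43,-43,83,40)):
            if nm in placed: poly(np.array([slot((a+x*da)/1e3,(b+y*db)/1e3,.118) for x,y in q]),(255,255,0))
        if g is not None:
            poly(np.array([o["tool_pos"]+Rn.apply(g+[x*.083,y*.04,-.025]) for x,y in q]),(0,255,255))
        cv2.imwrite(f"pics/{tag}_{nme}.png",cr[:,:,::-1]); out.append(cr)
E
python3 - <<'E'
from check import *
g=np.load("gB.npy")
Rd=down(CY); tc=slot(-.043,-.043)-Rd.apply(g); print(observe()["tool_pos"],tc)
plan(tc,Rd,n=1)
overlay("a1",g,("base",))
E
```

```text
[ 0.6156 -0.1199  0.1823] [ 0.616  -0.1232  0.1473]
t 6.83 n 1 dist 35.1 rot [ 0.0046 -0.0004  0.0007] q [-0.3153  0.6222  1.3752  0.0022  1.14   -0.3631] F [-0.4  0.5 -2.7] op 0.0099
{"offset":[-3.3, 0.1, 34.9],"rotation":[0.005, -0.0, 0.001]},
```

View pics/a1_top.png

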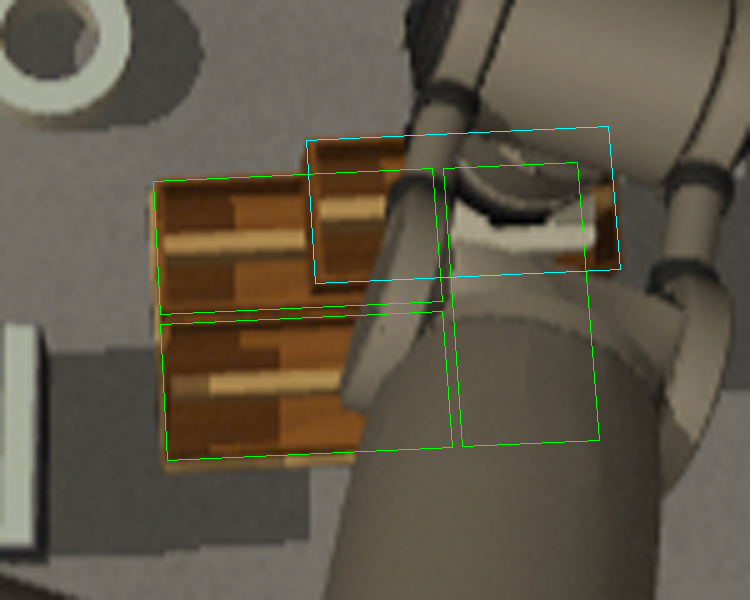

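View pics/a1_side.png

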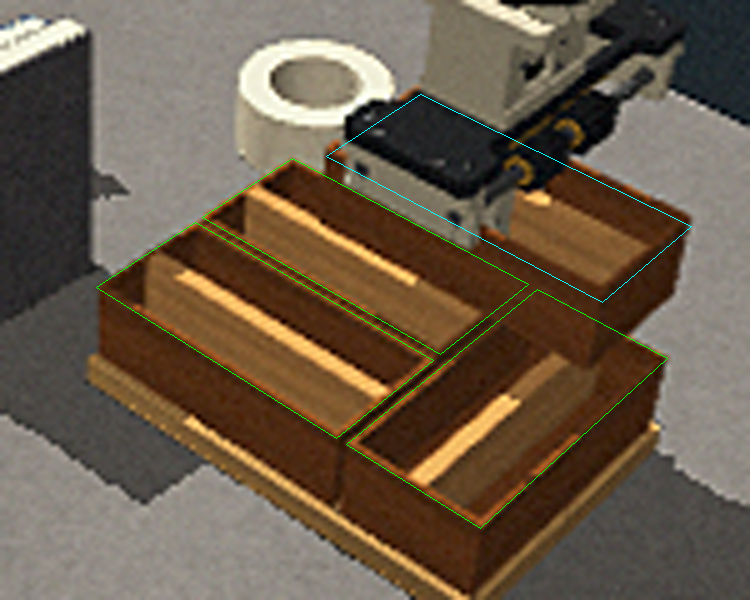

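>>> {"op": "apply_moves", "data": {"motion": [{"offset":[-4,0,8],"rotation":[0.005,0,0.001]},{"offset":[0,0,12],"rotation":[0,0,0]},{"offset":[0,0,6],"rotation":[0,0,0]},{"offset":[0,0,2],"rotation":[0,0,0]},{"offset":[0,0,0],"rotation":[0,0,0]}]}}

```text
time: 7.35
tool_pos: [0.6202, -0.1228, 0.1626]
tool_rot: [3.127, 0.005, 1.62]
contact_force: [-0.2, 0.3, -2.8]
opening: 0.0097
```

```bash
python3 - <<'E'
from plan import *
g=np.load("gB.npy")
Rd=down(CY); tc=slot(-.043,-.043)-Rd.apply(g); print(observe()["tool_pos"],tc)
plan(tc,Rd,n=1)
E
```

```text
[ 0.6202 -0.1228  0.1626] [ 0.616  -0.1232  0.1473]
t 7.35 n 1 dist 15.9 rot [0.0148 0.0051 0.0031] q [-0.3168  0.647   1.3883  0.0006  1.0906 -0.3665] F [-0.2  0.3 -2.8] op 0.0097
{"offset":[-0.1, -4.4, 15.2],"rotation":[0.015, 0.005, 0.003]},
```

>>> {"op": "apply_moves", "data": {"motion": [{"offset":[0,-4,5],"rotation":[0.015,0.005,0.003]},{"offset":[0,0,3],"rotation":[0,0,0]},{"offset":[0,0,0],"rotation":[0,0,0]}]}}

```text
time: 7.6
tool_pos: [0.6162, -0.1231, 0.1544]
tool_rot: [-3.141, -0.0, 1.617]
contact_force: [0.9, -0.5, -2.6]
opening: 0.0099
```

```bash
python3 - <<'E'
from plan import *
g=np.load("gB.npy")
Rd=down(CY); tc=slot(-.043,-.043)-Rd.apply(g); print(observe()["tool_pos"],tc)
plan(tc,Rd,n=1)
E
```

```text
[ 0.6162 -0.1231  0.1544] [ 0.616  -0.1232  0.1473]
t 7.6 n 1 dist 7.1 rot [-0.0008 -0.0002 -0.0003] q [-0.319   0.6564  1.3956 -0.0001  1.0904 -0.3649] F [ 0.9 -0.5 -2.6] op 0.0099
{"offset":[-0.1, -0.1, 7.1],"rotation":[-0.001, -0.0, -0.0]},
```

>>> {"op": "apply_moves", "data": {"motion": [{"offset":[0,0,4],"rotation":[0,0,0]},{"offset":[0,0,2],"rotation":[0,0,0]},{"offset":[0,0,0],"rotation":[0,0,0]}]}}

```text
time: 7.85
tool_pos: [0.6162, -0.1233, 0.1479]
tool_rot: [-3.141, -0.0, 1.616]
contact_force: [-0.8, 0.0, -2.4]
opening: 0.0099
```

>>> {"op": "apply_moves", "data": {"motion": [{"offset":[0,0,1.5],"rotation":[0,0,0]},{"offset":[0,0,0],"rotation":[0,0,0]}]}}

```text
time: 8.02
tool_pos: [0.6162, -0.1234, 0.1461]
tool_rot: [-3.141, -0.0, 1.616]
contact_force: [0.4, -0.4, -2.9]
opening: 0.01
```

>>> {"op": "apply_moves", "data": {"motion": [{"offset":[0,0,1.5],"rotation":[0,0,0]},{"offset":[0,0,0],"rotation":[0,0,0]}]}}

```text
time: 8.18
tool_pos: [0.6163, -0.1234, 0.1446]
tool_rot: [-3.141, -0.0, 1.616]
contact_force: [-0.1, 0.2, -2.2]
opening: 0.0098
```

>>> {"op": "apply_moves", "data": {"motion": [{"offset":[0,0,1],"rotation":[0,0,0]},{"offset":[0,0,0],"rotation":[0,0,0]}]}}

```text
time: 8.35
tool_pos: [0.6164, -0.1234, 0.1436]
tool_rot: [-3.141, 0.0, 1.616]
contact_force: [0.0, 0.2, -2.9]
opening: 0.0101
```

>>> {"op": "apply_moves", "data": {"motion": [{"offset":[0,0,1.5],"rotation":[0,0,0]},{"offset":[0,0,0],"rotation":[0,0,0]}]}}

```text
time: 8.52
tool_pos: [0.6167, -0.1235, 0.1436]
tool_rot: [3.14, 0.001, 1.617]
contact_force: [0.4, -0.1, -3.3]
opening: 0.0099
```

```bash
python3 - <<'E'
from check import *
g=np.load("gB.npy"); 
overlay("a2",g,("R",))
E
```

```text
(no output)
```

View pics/a2_side.png

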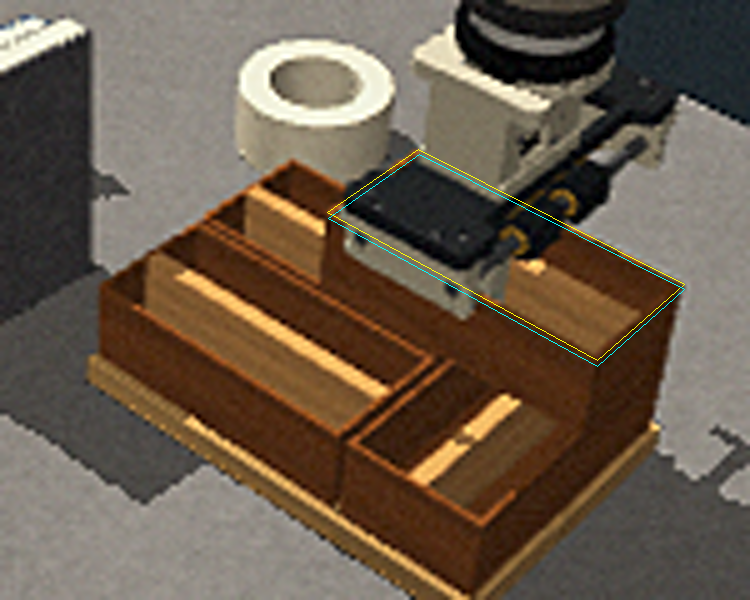

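>>> {"op": "apply_moves", "data": {"motion": [{"offset":[0,0,1.5],"rotation":[0,0,0]},{"offset":[0,0,0],"rotation":[0,0,0]}]}}

```text
time: 8.78
tool_pos: [0.6168, -0.1234, 0.1436]
tool_rot: [3.139, 0.001, 1.617]
contact_force: [0.5, 0.3, -2.6]
opening: 0.0101
```

>>> {"op": "apply_moves", "data": {"motion": [{"offset":[0,0,3],"rotation":[0,0,0]},{"offset":[0,0,0],"rotation":[0,0,0]}]}}

```text
time: 8.95
tool_pos: [0.6172, -0.1235, 0.144]
tool_rot: [3.137, 0.002, 1.617]
contact_force: [-0.4, -0.2, -3.5]
opening: 0.0097
```

>>> {"op": "apply_moves", "data": {"motion": [{"offset":[0,0,0],"rotation":[0,0,0]},{"offset":[0,0,0],"rotation":[0,0,0]},{"offset":[0,0,0],"rotation":[0,0,0]},{"offset":[0,0,0],"rotation":[0,0,0]}], "grip": 0.75}}

```text
time: 9.28
tool_pos: [0.618, -0.1238, 0.1442]
tool_rot: [3.134, 0.003, 1.617]
contact_force: [0.2, 0.3, 0.2]
opening: 0.0228
```

>>> {"op": "apply_moves", "data": {"motion": [{"offset":[0,0,-10],"rotation":[0,0,0]},{"offset":[0,0,-15],"rotation":[0,0,0]},{"offset":[0,0,-20],"rotation":[0,0,0]},{"offset":[0,0,-30],"rotation":[0,0,0]},{"offset":[0,0,-36],"rotation":[0,0,0]}]}}

```text
time: 9.7
tool_pos: [0.6141, -0.1227, 0.2509]
tool_rot: [-3.131, -0.004, 1.616]
contact_force: [1.2, -0.5, -0.2]
opening: 0.023
```

```bash
python3 - <<'E'
from check import *
overlay("a3",None,("R","base"))
c=np.array([.5286,-.4352,.025]); Rc=down(.766)
multi([(c+[0,0,.16],Rc)],36)
E
```

```text
t 9.8 n 10 dist 332.1 rot [0.0042 0.     0.8506] q [-0.3192  0.5588  1.2692 -0.0003  1.3095 -0.3649] F [ 0.7 -0.7  0.3] op 0.0232
{"offset":[-31.0, -10.0, 7.0],"rotation":[0.0, 0.0, 0.085]},
{"offset":[-31.0, -8.0, 7.0],"rotation":[0.0, -0.0, 0.085]},
{"offset":[-32.0, -5.0, 7.0],"rotation":[0.001, -0.0, 0.085]},
{"offset":[-32.0, -2.0, 7.0],"rotation":[0.0, -0.0, 0.085]},
{"offset":[-32.0, 1.0, 8.0],"rotation":[0.001, -0.0, 0.085]},
{"offset":[-32.0, 3.0, 7.0],"rotation":[0.0, -0.0, 0.085]},
{"offset":[-32.0, 6.0, 8.0],"rotation":[0.001, -0.0, 0.085]},
{"offset":[-32.0, 9.0, 7.0],"rotation":[0.0, -0.0, 0.085]},
{"offset":[-30.0, 11.0, 8.0],"rotation":[0.001, -0.0, 0.085]},
{"offset":[-29.9, 14.1, 7.1],"rotation":[0.0, -0.0, 0.086]},
```

View pics/a3_side.png

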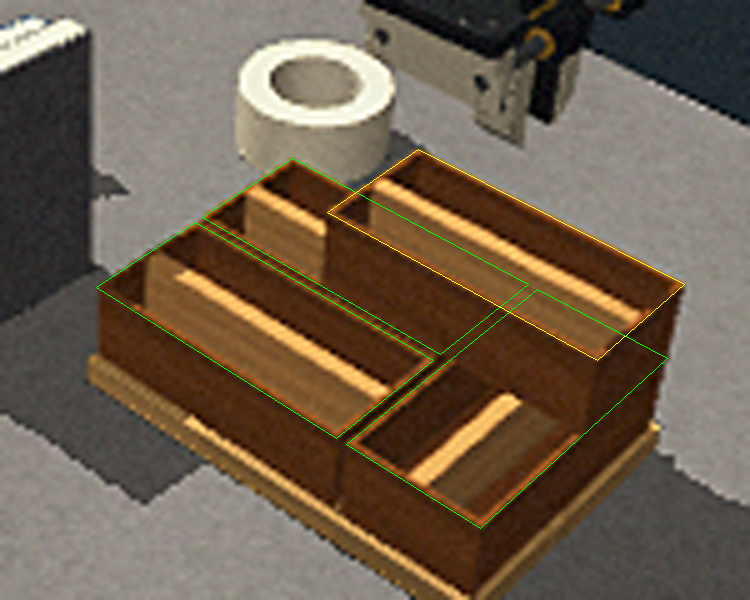

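View pics/a3_top.png

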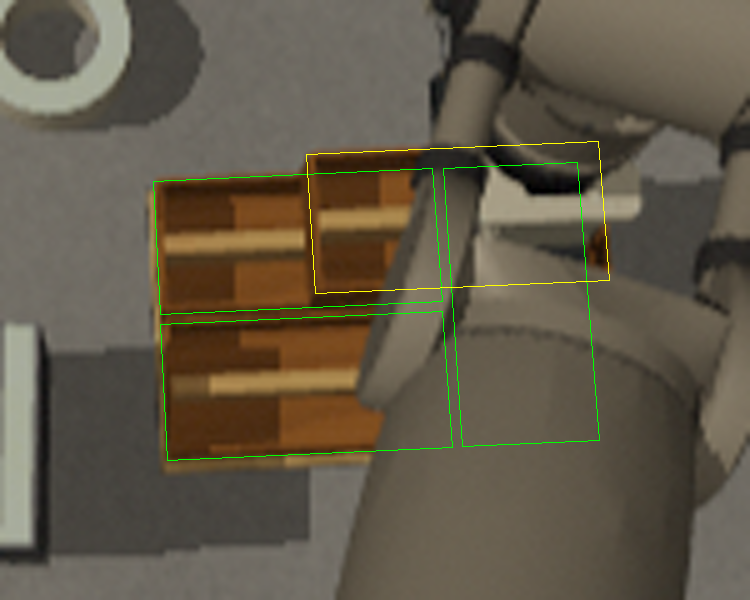

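>>> {"op": "apply_moves", "data": {"motion": [{"offset":[-31,-10,3],"rotation":[0,0,0.085]},{"offset":[-31,-8,3],"rotation":[0,0,0.085]},{"offset":[-32,-5,4],"rotation":[0,0,0.085]},{"offset":[-32,-2,5],"rotation":[0,0,0.085]},{"offset":[-32,1,6],"rotation":[0,0,0.085]},{"offset":[-32,3,7],"rotation":[0,0,0.085]},{"offset":[-32,6,8],"rotation":[0,0,0.085]},{"offset":[-32,9,8],"rotation":[0,0,0.085]},{"offset":[-30,11,8],"rotation":[0,0,0.085]},{"offset":[-30,14,8],"rotation":[0,0,0.085]},{"offset":[0,0,0],"rotation":[0,0,0]}]}}

```text
time: 10.72
tool_pos: [0.5226, -0.4456, 0.2009]
tool_rot: [3.129, -0.007, 0.731]
contact_force: [-1.2, 1.1, 0.7]
opening: 0.0232
```

```bash
cat > ccheck.py <<'E'
from check import *
def wov(tag,c,yaw):
    o=observe(); w=read_camera("wrist"); im=w["img"].copy(); Pm=P(w,o)
    Rt=Ro.from_euler("z",yaw-np.pi/2)
    for a,b in ((40,83),(5,83)):
        pts=np.array([c+Rt.apply([x*a/1000,y*b/1000,.025]) for x,y in ((1,1),(1,-1),(-1,-1),(-1,1))])
        h=np.c_[pts,np.ones(4)]@Pm.T; h=h[:,:2]/h[:,2:]; cv2.polylines(im,[np.int32(h)],True,(0,255,0),1)
    save(tag,im)
E
python3 - <<'E'
from ccheck import *
c=np.array([.5286,-.4352,.025]); Rc=down(.766)
multi([(c+[0,0,.16],Rc)],36)
wov("w3.png",c,.766)
E
```

```text
t 10.72 n 1 dist 19.9 rot [ 0.0132 -0.0066 -0.0348] q [-0.8199  0.7075  1.1563  0.0068  1.2646  0.0177] F [-1.2  1.1  0.7] op 0.0232
{"offset":[11.3, -3.9, 15.9],"rotation":[0.013, -0.007, -0.035]},
```

View pics/w3.png

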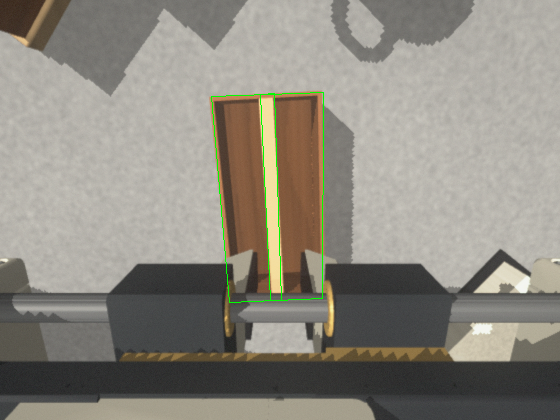

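>>> {"op": "apply_moves", "data": {"motion": [{"offset":[11,-4,16],"rotation":[0.013,-0.007,-0.035]},{"offset":[0,0,0],"rotation":[0,0,0]},{"offset":[0,0,25],"rotation":[0,0,0]},{"offset":[0,0,5],"rotation":[0,0,0]},{"offset":[0,0,0],"rotation":[0,0,0]}]}}

```text
time: 11.18
tool_pos: [0.5327, -0.4269, 0.1541]
tool_rot: [-3.14, -0.002, 0.783]
contact_force: [-0.2, 0.1, -0.0]
opening: 0.0232
```

```bash
python3 - <<'E'
from check import *
c=np.array([.5286,-.4352,.025]); Rc=down(.766)
multi([(c+[0,0,.052],Rc)],36)
E
```

```text
t 11.18 n 3 dist 77.6 rot [-0.0019 -0.0017  0.0175] q [-0.7884  0.7497  1.2092  0.0019  1.1846 -0.0018] F [-0.2  0.1 -0. ] op 0.0232
{"offset":[-3.0, 1.0, 26.0],"rotation":[-0.001, -0.001, 0.006]},
{"offset":[-3.0, 1.0, 26.0],"rotation":[-0.0, -0.0, 0.006]},
{"offset":[-2.8, 1.2, 25.1],"rotation":[-0.001, -0.001, 0.005]},
```

>>> {"op": "apply_moves", "data": {"motion": [{"offset":[-8,3,10],"rotation":[0,0,0.016]},{"offset":[0,0,10],"rotation":[0,0,0]},{"offset":[0,0,8],"rotation":[0,0,0]},{"offset":[0,0,0],"rotation":[0,0,0]}]}}

```text
time: 11.52
tool_pos: [0.5309, -0.4332, 0.1261]
tool_rot: [3.141, -0.002, 0.771]
contact_force: [0.4, 0.5, -0.7]
opening: 0.023
```

```bash
python3 - <<'E'
from check import *
c=np.array([.5286,-.4352,.025]); Rc=down(.766)
multi([(c+[0,0,.052],Rc)],25)
E
```

```text
t 11.52 n 2 dist 49.2 rot [ 0.0006 -0.0018  0.0047] q [-0.7967  0.7822  1.227   0.0019  1.1317  0.0025] F [ 0.4  0.5 -0.7] op 0.023
{"offset":[-2.0, -0.0, 25.0],"rotation":[0.0, -0.001, 0.002]},
{"offset":[-1.2, -0.2, 24.1],"rotation":[0.001, -0.001, 0.003]},
```

>>> {"op": "apply_moves", "data": {"motion": [{"offset":[-3,0,15],"rotation":[0,-0.001,0.004]},{"offset":[0,0,18],"rotation":[0,0,0]},{"offset":[0,0,12],"rotation":[0,0,0]},{"offset":[0,0,3],"rotation":[0,0,0]},{"offset":[0,0,0],"rotation":[0,0,0]}]}}

```text
time: 11.93
tool_pos: [0.5295, -0.4365, 0.0779]
tool_rot: [3.137, -0.001, 0.766]
contact_force: [-0.4, -0.2, -0.0]
opening: 0.0228
```

```bash
python3 - <<'E'
from check import *
c=np.array([.5286,-.4352,.025]); Rc=down(.766)
multi([(c+[0,0,.052],Rc)],25)
E
```

```text
t 11.93 n 1 dist 1.8 rot [ 0.0042 -0.0008  0.0002] q [-0.8013  0.8378  1.2601  0.0009  1.0395  0.0028] F [-0.4 -0.2 -0. ] op 0.0228
{"offset":[0.3, -1.6, 0.9],"rotation":[0.004, -0.001, 0.0]},
```

>>> {"op": "apply_moves", "data": {"motion": [{"offset":[0,-1.5,1],"rotation":[0.004,-0.001,0]},{"offset":[0,0,0],"rotation":[0,0,0]},{"offset":[0,0,0],"rotation":[0,0,0]},{"offset":[0,0,0],"rotation":[0,0,0]},{"offset":[0,0,0],"rotation":[0,0,0]}], "grip": 1}}

```text
time: 12.35
tool_pos: [0.5288, -0.4357, 0.0785]
tool_rot: [3.14, 0.0, 0.766]
contact_force: [0.5, 0.6, -4.0]
opening: 0.0099
```

```bash
python3 - <<'E'
from check import *
c=np.array([.5286,-.4352,.025]); o=observe(); Rn=Ro.from_euler("xyz",o["tool_rot"])
g=Rn.inv().apply(c-o["tool_pos"]); g[1]=0; np.save("gC.npy",g); print(g)
Rd=down(CY); tc=slot(-.043,.043)-Rd.apply(g); print(tc)
multi([(o["tool_pos"]+[0,0,.05],Rn),(tc+[0,0,.10],Rd)],34)
E
```

```text
[0.0002 0.     0.0535]
[ 0.53   -0.1275  0.1465]
t 12.35 n 2 dist 50.0 rot [0. 0. 0.] q [-0.8008  0.8364  1.2609 -0.0003  1.0429  0.0038] F [ 0.5  0.6 -4. ] op 0.0099
{"offset":[-0.0, 0.0, -25.0],"rotation":[0.0, 0.0, 0.0]},
{"offset":[-0.0, 0.1, -25.0],"rotation":[0.0, 0.0, 0.0]},
t 12.35 n 10 dist 329.9 rot [ 0.0011  0.0008 -0.8507] q [-0.8008  0.8364  1.2609 -0.0003  1.0429  0.0038] F [ 0.5  0.6 -4. ] op 0.0099
{"offset":[21.0, -22.0, -12.0],"rotation":[0.0, 0.0, -0.085]},
{"offset":[23.0, -20.0, -12.0],"rotation":[0.0, 0.0, -0.085]},
{"offset":[25.0, -18.0, -12.0],"rotation":[0.0, 0.0, -0.085]},
{"offset":[26.0, -16.0, -12.0],"rotation":[0.0, 0.0, -0.085]},
{"offset":[28.0, -14.0, -12.0],"rotation":[0.0, 0.0, -0.085]},
{"offset":[29.0, -11.0, -12.0],"rotation":[0.0, 0.0, -0.085]},
{"offset":[30.0, -9.0, -12.0],"rotation":[0.0, 0.0, -0.085]},
{"offset":[30.0, -6.0, -11.0],"rotation":[0.0, 0.0, -0.085]},
{"offset":[31.0, -4.0, -12.0],"rotation":[0.0, 0.001, -0.085]},
{"offset":[30.3, -1.0, -11.3],"rotation":[0.001, 0.0, -0.086]},
```

>>> {"op": "apply_moves", "data": {"motion": [{"offset":[0,0,-15],"rotation":[0,0,0]},{"offset":[0,0,-30],"rotation":[0,0,0]},{"offset":[18,-18,-25],"rotation":[0,0,-0.06]},{"offset":[23,-20,-20],"rotation":[0,0,-0.085]},{"offset":[25,-18,-16],"rotation":[0,0,-0.085]},{"offset":[26,-16,-12],"rotation":[0,0,-0.085]},{"offset":[28,-14,-12],"rotation":[0,0,-0.085]},{"offset":[29,-11,-12],"rotation":[0,0,-0.085]},{"offset":[30,-9,-10],"rotation":[0,0,-0.085]},{"offset":[30,-6,-6],"rotation":[0,0,-0.085]},{"offset":[28,-4,0],"rotation":[0,0,-0.085]},{"offset":[10,-2,0],"rotation":[0,0,-0.06]}]}}

```text
time: 13.35
tool_pos: [0.5292, -0.1463, 0.2426]
tool_rot: [3.141, -0.003, 1.596]
contact_force: [-0.1, 0.2, -3.9]
opening: 0.0096
```

```bash
python3 - <<'E'
from check import *
g=np.load("gC.npy")
Rd=down(CY); tc=slot(-.043,.043)-Rd.apply(g); print(observe()["tool_pos"],tc)
multi([(tc+[0,0,.06],Rd)],34)
E
```

```text
[ 0.5292 -0.1463  0.2426] [ 0.53   -0.1275  0.1465]
t 13.35 n 2 dist 40.7 rot [ 0.0008 -0.0026 -0.0207] q [-0.4106  0.4292  1.5336  0.0029  1.1792 -0.4372] F [-0.1  0.2 -3.9] op 0.0096
{"offset":[9.0, 1.0, 18.0],"rotation":[0.0, -0.001, -0.01]},
{"offset":[9.6, 0.4, 18.1],"rotation":[0.001, -0.002, -0.011]},
```

>>> {"op": "apply_moves", "data": {"motion": [{"offset":[18,1,18],"rotation":[0,-0.003,-0.02]},{"offset":[0,0,0],"rotation":[0,0,0]},{"offset":[0,0,18],"rotation":[0,0,0]},{"offset":[0,0,0],"rotation":[0,0,0]}]}}

```text
time: 13.68
tool_pos: [0.5292, -0.1228, 0.208]
tool_rot: [3.138, 0.001, 1.627]
contact_force: [-1.1, -0.6, -4.6]
opening: 0.01
```

```bash
python3 - <<'E'
from check import *
g=np.load("gC.npy")
Rd=down(CY); tc=slot(-.043,.0445)-Rd.apply(g); print(observe()["tool_pos"],tc)
multi([(tc+[0,0,.01],Rd)],50)
overlay("b1",g,("R","base"))
E
```

```text
[ 0.5292 -0.1228  0.208 ] [ 0.5285 -0.1276  0.1465]
t 13.68 n 2 dist 51.7 rot [0.0034 0.0009 0.0099] q [-0.3693  0.4544  1.5983  0.0006  1.0853 -0.4257] F [-1.1 -0.6 -4.6] op 0.01
{"offset":[-2.0, -1.0, 26.0],"rotation":[0.002, 0.0, 0.005]},
{"offset":[-2.8, -0.1, 25.5],"rotation":[0.001, 0.001, 0.005]},
```

View pics/b1_side.png

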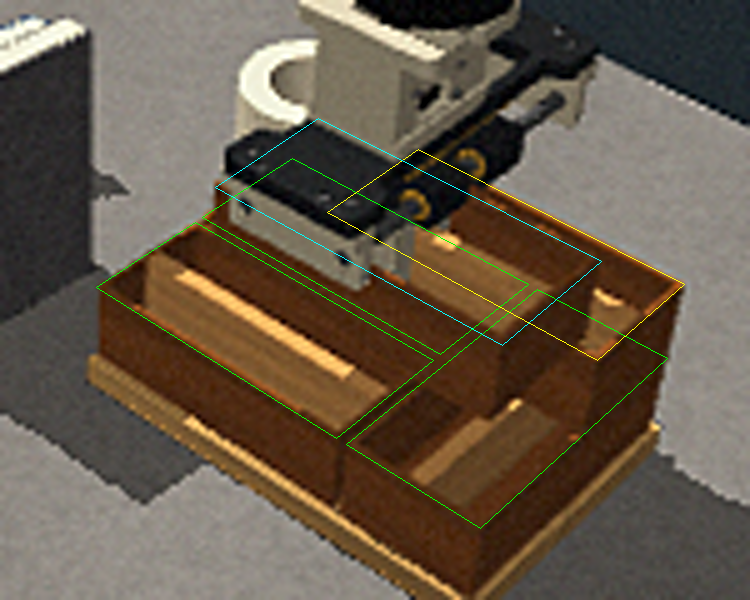

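>>> {"op": "apply_moves", "data": {"motion": [{"offset":[-5,-1,15],"rotation":[0.003,0.001,0.01]},{"offset":[0,0,15],"rotation":[0,0,0]},{"offset":[0,0,10],"rotation":[0,0,0]},{"offset":[0,0,0],"rotation":[0,0,0]}]}}

```text
time: 14.12
tool_pos: [0.5333, -0.1324, 0.175]
tool_rot: [3.127, 0.007, 1.613]
contact_force: [-1.4, -0.1, -4.2]
opening: 0.0097
```

```bash
python3 - <<'E'
from check import *
g=np.load("gC.npy")
Rd=down(CY); tc=slot(-.043,.0445)-Rd.apply(g); print(observe()["tool_pos"],tc)
multi([(tc,Rd)],50)
E
```

```text
[ 0.5333 -0.1324  0.175 ] [ 0.5285 -0.1276  0.1465]
t 14.12 n 1 dist 29.3 rot [ 0.0145  0.0068 -0.0042] q [-0.3827  0.499   1.6277 -0.0003  0.9989 -0.4245] F [-1.4 -0.1 -4.2] op 0.0097
{"offset":[5.2, -5.0, 28.4],"rotation":[0.015, 0.007, -0.004]},
```

>>> {"op": "apply_moves", "data": {"motion": [{"offset":[4,-5,8],"rotation":[0.015,0.006,-0.004]},{"offset":[0,0,6],"rotation":[0,0,0]},{"offset":[0,0,2],"rotation":[0,0,0]},{"offset":[0,0,0],"rotation":[0,0,0]}]}}

```text
time: 14.45
tool_pos: [0.5287, -0.1294, 0.1597]
tool_rot: [3.141, 0.001, 1.616]
contact_force: [-1.0, -0.8, -3.1]
opening: 0.0098
```

```bash
python3 - <<'E'
from check import *
g=np.load("gC.npy")
Rd=down(CY); tc=slot(-.043,.0445)-Rd.apply(g); print(observe()["tool_pos"],tc)
multi([(tc,Rd)],50)
E
```

```text
[ 0.5287 -0.1294  0.1597] [ 0.5285 -0.1276  0.1465]
t 14.45 n 1 dist 13.3 rot [ 0.0006  0.0015 -0.001 ] q [-0.3803  0.5165  1.6477 -0.0013  0.9763 -0.4248] F [-1.  -0.8 -3.1] op 0.0098
{"offset":[1.8, -0.1, 13.1],"rotation":[0.001, 0.001, -0.001]},
```

>>> {"op": "apply_moves", "data": {"motion": [{"offset":[2,0,5],"rotation":[0,0,0]},{"offset":[0,0,3],"rotation":[0,0,0]},{"offset":[0,0,2],"rotation":[0,0,0]},{"offset":[0,0,0],"rotation":[0,0,0]}]}}

```text
time: 14.78
tool_pos: [0.5292, -0.1272, 0.1496]
tool_rot: [3.139, 0.002, 1.616]
contact_force: [0.2, 0.3, -3.9]
opening: 0.0097
```

>>> {"op": "apply_moves", "data": {"motion": [{"offset":[0,0,2],"rotation":[0,0,0]},{"offset":[0,0,1],"rotation":[0,0,0]},{"offset":[0,0,0],"rotation":[0,0,0]}]}}

```text
time: 15.03
tool_pos: [0.5294, -0.1272, 0.1464]
tool_rot: [3.139, 0.002, 1.617]
contact_force: [0.3, -0.4, -3.8]
opening: 0.0098
```

>>> {"op": "apply_moves", "data": {"motion": [{"offset":[0,0,1.5],"rotation":[0,0,0]},{"offset":[0,0,0],"rotation":[0,0,0]}]}}

```text
time: 15.2
tool_pos: [0.5297, -0.1273, 0.1466]
tool_rot: [3.138, 0.003, 1.616]
contact_force: [0.7, -0.3, -3.4]
opening: 0.0094
```

>>> {"op": "apply_moves", "data": {"motion": [{"offset":[0,0,2],"rotation":[0,0,0]}]}}

```text
time: 15.28
tool_pos: [0.53, -0.1274, 0.146]
tool_rot: [3.136, 0.004, 1.617]
contact_force: [-7.0, 2.2, 24.1]
opening: 0.0096
```

```bash
python3 - <<'E'
from check import *
overlay("b2",np.load("gC.npy"),("R",))
E
```

```text
(no output)
```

View pics/b2_side.png

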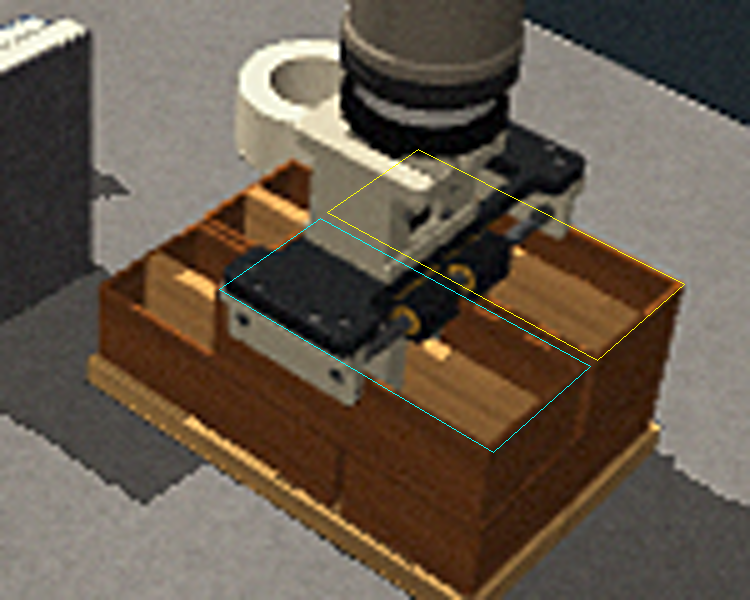

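>>> {"op": "apply_moves", "data": {"motion": [{"offset":[0,0,-0.5],"rotation":[0,0,0]},{"offset":[0,0,0],"rotation":[0,0,0]},{"offset":[0,0,0],"rotation":[0,0,0]},{"offset":[0,0,0],"rotation":[0,0,0]}], "grip": 0.75}}

```text
time: 15.72
tool_pos: [0.5313, -0.128, 0.1483]
tool_rot: [3.132, 0.006, 1.616]
contact_force: [0.4, -0.2, -0.1]
opening: 0.0231
```

>>> {"op": "apply_moves", "data": {"motion": [{"offset":[0,0,-10],"rotation":[0,0,0]},{"offset":[0,0,-15],"rotation":[0,0,0]},{"offset":[0,0,-25],"rotation":[0,0,0]},{"offset":[0,0,-35],"rotation":[0,0,0]},{"offset":[0,0,-40],"rotation":[0,0,0]},{"offset":[0,0,-40],"rotation":[0,0,0]}]}}

```text
time: 16.22
tool_pos: [0.5265, -0.1261, 0.3125]
tool_rot: [-3.133, -0.003, 1.616]
contact_force: [0.8, 0.3, 0.2]
opening: 0.0229
```

```bash
python3 - <<'E'
from check import *
overlay("b3",None,("R","L","base"))
v=np.load("rack.npy"); R,Rt=rackR(v[6],v[7]); n=Rt[:,2]
w1=(np.array([.45,.17,.31]),Ro.from_rotvec([0,0,0])*down(1.68)); 
multi([w1,(v[:3]+n*.13,R)],36)
E
```

```text
t 16.32 n 9 dist 307.5 rot [ 0.0051  0.0037 -0.0637] q [-0.376   0.3559  1.43   -0.0011  1.3495 -0.4212] F [ 1.3  0.3 -0.5] op 0.0227
{"offset":[33.0, -7.0, 1.0],"rotation":[0.001, 0.0, -0.007]},
{"offset":[33.0, -7.0, 1.0],"rotation":[0.001, 0.0, -0.007]},
{"offset":[34.0, -7.0, 1.0],"rotation":[0.0, 0.001, -0.007]},
{"offset":[34.0, -7.0, 1.0],"rotation":[0.001, 0.0, -0.007]},
{"offset":[34.0, -6.0, 1.0],"rotation":[0.0, 0.001, -0.007]},
{"offset":[33.0, -6.0, 1.0],"rotation":[0.001, 0.0, -0.007]},
{"offset":[34.0, -6.0, 0.0],"rotation":[0.0, 0.001, -0.007]},
{"offset":[34.0, -6.0, 1.0],"rotation":[0.001, 0.0, -0.007]},
{"offset":[33.0, -5.2, 0.5],"rotation":[0.0, 0.001, -0.008]},
t 16.32 n 6 dist 212.1 rot [-0.5239  0.0141 -0.0526] q [-0.376   0.3559  1.43   -0.0011  1.3495 -0.4212] F [ 1.3  0.3 -0.5] op 0.0227
{"offset":[28.0, -6.0, 21.0],"rotation":[-0.087, 0.002, -0.009]},
{"offset":[28.0, -8.0, 21.0],"rotation":[-0.087, 0.002, -0.009]},
{"offset":[28.0, -9.0, 20.0],"rotation":[-0.087, 0.002, -0.009]},
{"offset":[28.0, -11.0, 19.0],"rotation":[-0.088, 0.003, -0.008]},
{"offset":[27.0, -12.0, 18.0],"rotation":[-0.087, 0.002, -0.009]},
{"offset":[27.8, -13.4, 16.5],"rotation":[-0.088, 0.003, -0.008]},
```

View pics/b3_side.png

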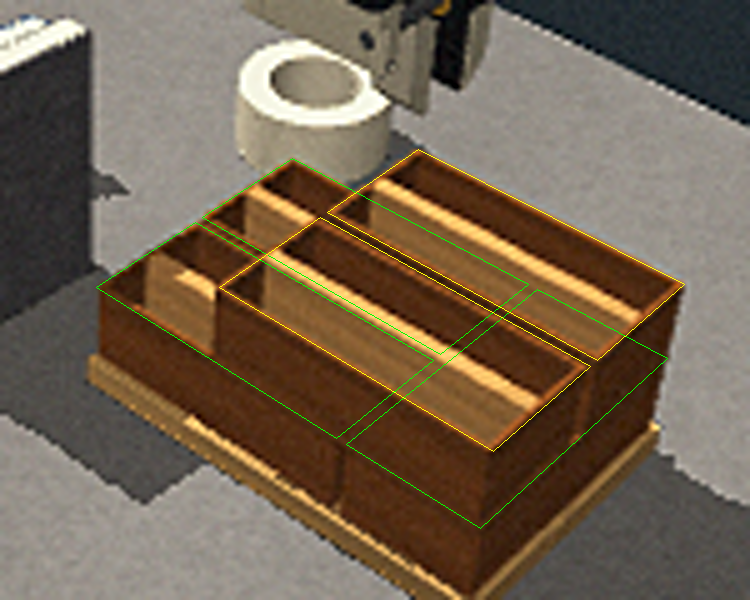

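View pics/b3_top.png

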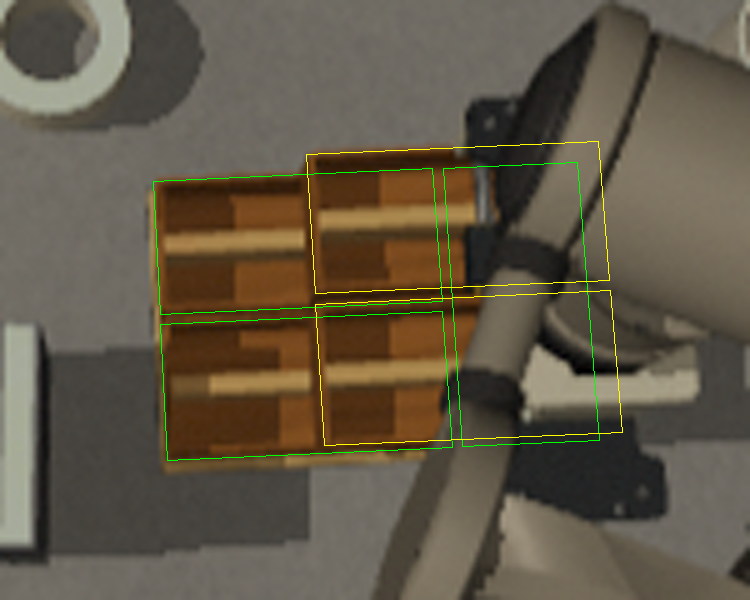

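```bash
python3 - <<'E'
from check import *
v=np.load("rack.npy"); R,Rt=rackR(v[6],v[7]); n=Rt[:,2]; g=v[:3]+Rt[:,1]*.02
print(g+n*.11, g+n*.051)
multi([(np.array([.49,.20,.31]),down(1.68)),(g+n*.11,R)],36)
import pickle; t,s=pickle.load(open("first.pkl","rb"))
save("pot.png",np.hstack([cv2.resize(t["img"][260:320,190:260],(400,343)),cv2.resize(s["img"][190:260,140:210],(343,343))]))
E
```

```text
[0.4014 0.3525 0.1663] [0.4306 0.3573 0.1152]
t 16.32 n 10 dist 329.5 rot [ 0.0051  0.0037 -0.0637] q [-0.376   0.3559  1.43   -0.0011  1.3495 -0.4212] F [ 1.3  0.3 -0.5] op 0.0227
{"offset":[33.0, -2.0, 1.0],"rotation":[0.001, 0.0, -0.006]},
{"offset":[33.0, -2.0, 1.0],"rotation":[0.0, 0.0, -0.006]},
{"offset":[33.0, -2.0, 1.0],"rotation":[0.001, 0.0, -0.006]},
{"offset":[33.0, -2.0, 1.0],"rotation":[0.0, 0.001, -0.007]},
{"offset":[33.0, -2.0, 1.0],"rotation":[0.001, 0.0, -0.006]},
{"offset":[33.0, -1.0, 0.0],"rotation":[0.0, 0.001, -0.007]},
{"offset":[33.0, -1.0, 1.0],"rotation":[0.001, 0.0, -0.006]},
{"offset":[33.0, -1.0, 0.0],"rotation":[0.0, 0.001, -0.007]},
{"offset":[33.0, -1.0, 1.0],"rotation":[0.001, 0.0, -0.006]},
{"offset":[32.1, -1.1, 0.5],"rotation":[0.0, 0.001, -0.007]},
t 16.32 n 7 dist 227.5 rot [-0.5239  0.0141 -0.0526] q [-0.376   0.3559  1.43   -0.0011  1.3495 -0.4212] F [ 1.3  0.3 -0.5] op 0.0227
{"offset":[23.0, -10.0, 21.0],"rotation":[-0.075, 0.002, -0.008]},
{"offset":[23.0, -12.0, 20.0],"rotation":[-0.075, 0.002, -0.007]},
{"offset":[23.0, -13.0, 19.0],"rotation":[-0.075, 0.002, -0.008]},
{"offset":[23.0, -14.0, 18.0],"rotation":[-0.075, 0.002, -0.007]},
{"offset":[23.0, -15.0, 17.0],"rotation":[-0.075, 0.002, -0.008]},
{"offset":[24.0, -16.0, 15.0],"rotation":[-0.074, 0.002, -0.007]},
{"offset":[23.5, -16.8, 14.5],"rotation":[-0.075, 0.002, -0.008]},
```

View pics/pot.png

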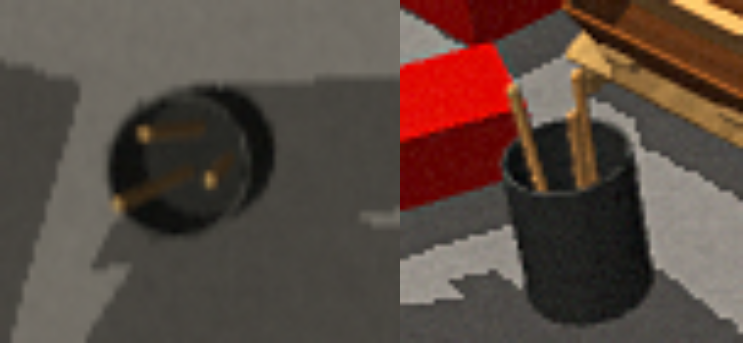

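>>> {"op": "apply_moves", "data": {"motion": [{"offset":[33,-2,1],"rotation":[0.001,0,-0.006]},{"offset":[33,-2,1],"rotation":[0.001,0,-0.006]},{"offset":[33,-2,1],"rotation":[0.001,0,-0.006]},{"offset":[33,-2,1],"rotation":[0,0.001,-0.007]},{"offset":[33,-2,1],"rotation":[0,0,-0.006]},{"offset":[33,-1,0],"rotation":[0,0,-0.007]},{"offset":[33,-1,0],"rotation":[0,0,-0.006]},{"offset":[33,-1,0],"rotation":[0,0,-0.007]},{"offset":[33,-1,0],"rotation":[0,0,-0.006]},{"offset":[32,-1,0],"rotation":[0,0,-0.007]}]}}

```text
time: 17.15
tool_pos: [0.4897, 0.2069, 0.3162]
tool_rot: [3.129, 0.008, 1.671]
contact_force: [1.0, -0.1, 0.8]
opening: 0.0229
```

>>> {"op": "apply_moves", "data": {"motion": [{"offset":[23,-10,18],"rotation":[-0.075,0.002,-0.008]},{"offset":[23,-12,18],"rotation":[-0.075,0.002,-0.007]},{"offset":[23,-13,18],"rotation":[-0.075,0.002,-0.008]},{"offset":[23,-14,17],"rotation":[-0.075,0.002,-0.007]},{"offset":[23,-15,16],"rotation":[-0.075,0.002,-0.008]},{"offset":[24,-16,15],"rotation":[-0.074,0.002,-0.007]}]}}

```text
time: 17.65
tool_pos: [0.4194, 0.3418, 0.2059]
tool_rot: [2.667, -0.001, 1.72]
contact_force: [0.9, -0.7, -0.4]
opening: 0.0229
```

```bash
python3 - <<'E'
from check import *
v=np.load("rack.npy"); R,Rt=rackR(v[6],v[7]); n=Rt[:,2]; g=v[:3]+Rt[:,1]*.02
multi([(g+n*.105,R)],36)
E
```

```text
t 17.65 n 2 dist 47.9 rot [-0.0496  0.006  -0.0124] q [ 0.6434  0.3383  1.8938 -0.4435  0.5278  0.8366] F [ 0.9 -0.7 -0.4] op 0.0229
{"offset":[7.0, -16.0, 16.0],"rotation":[-0.025, 0.003, -0.006]},
{"offset":[6.3, -16.6, 16.4],"rotation":[-0.025, 0.003, -0.006]},
```

>>> {"op": "apply_moves", "data": {"motion": [{"offset":[7,-16,15],"rotation":[-0.025,0.003,-0.006]},{"offset":[6,-12,14],"rotation":[-0.025,0.003,-0.006]},{"offset":[0,0,0],"rotation":[0,0,0]},{"offset":[0,0,0],"rotation":[0,0,0]}]}}

```text
time: 17.98
tool_pos: [0.3997, 0.3567, 0.1631]
tool_rot: [2.619, 0.0, 1.745]
contact_force: [0.4, -0.0, 0.1]
opening: 0.023
```

```bash
python3 - <<'E'
from check import *
v=np.load("rack.npy"); R,Rt=rackR(v[6],v[7]); n=Rt[:,2]; g=v[:3]+Rt[:,1]*.02
multi([(g+n*.095,R)],36)
o=observe(); w=read_camera("wrist"); im=w["img"].copy(); Pm=P(w,o)
for a,b in ((40,83),(5,83)):
    pts=np.array([v[:3]+Rt@[x*a/1000,y*b/1000,.025] for x,y in ((1,1),(1,-1),(-1,-1),(-1,1))])
    h=np.c_[pts,np.ones(4)]@Pm.T; h=h[:,:2]/h[:,2:]; cv2.polylines(im,[np.int32(h)],True,(0,255,0),1)
save("w5.png",im)
E
```

```text
t 17.98 n 1 dist 13.7 rot [-0.0012 -0.0056  0.0099] q [ 0.7052  0.4026  1.9769 -0.7226  0.3923  1.1541] F [ 0.4 -0.   0.1] op 0.023
{"offset":[-4.5, 2.5, 12.7],"rotation":[-0.001, -0.006, 0.01]},
```

View pics/w5.png

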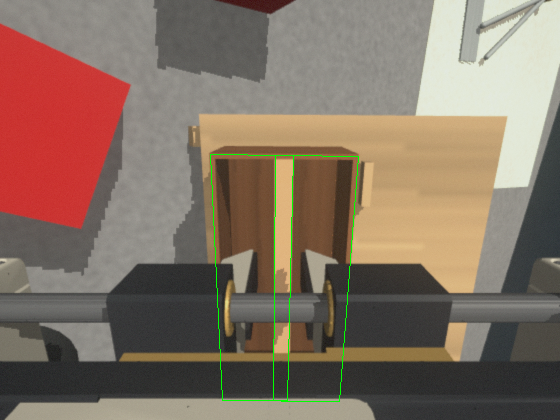

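```bash
cat > kin.py <<'E'
from plan import *
from scipy.optimize import least_squares, brentq
# q(1,2,3,4,5,6), pos, rot
D=[([.984,.3427,1.525,0,1.2754,-.146],[.2238,.4746,.2916],[-3.1401,-.0002,2.7008]),
([.5496,.3963,1.7875,-.4025,.4944,.6925],[.4941,.3373,.2153],[2.613,-.002,1.739]),
([.529,.5068,1.7729,-.4648,.4082,.7509],[.5204,.3407,.1641],[2.62,0,1.735]),
([-.3072,.5541,1.3002,.0075,1.2786,-.362],[.6146,-.1129,.25],[3.131,-.004,1.623]),
([-.319,.6564,1.3956,-.0001,1.0904,-.3649],[.6162,-.1231,.1544],[-3.141,0,1.617]),
([-.8008,.8364,1.2609,-.0003,1.0429,.0038],[.5288,-.4357,.0785],[3.14,0,.766]),
([-.3803,.5165,1.6477,-.0013,.9763,-.4248],[.5287,-.1294,.1597],[3.141,.001,1.616]),
([.6434,.3383,1.8938,-.4435,.5278,.8366],[.4194,.3418,.2059],[2.667,-.001,1.72]),
([.7052,.4026,1.9769,-.7226,.3923,1.1541],[.3997,.3567,.1631],[2.619,0,1.745])]
def wc(q,k):
    lat,x0,h,L1,e,L2,L3=k
    a,b=q[1],q[1]+q[2]
    r=x0+L1*np.sin(a)+L2*np.sin(b)+e*np.cos(b)
    z=h+L1*np.cos(a)+L2*np.cos(b)-e*np.sin(b)
    c,s=np.cos(q[0]),np.sin(q[0])
    return np.array([c*r-s*lat,s*r+c*lat,z])
def res(k):
    out=[]
    for q,p,r in D:
        R=Ro.from_euler("xyz",r).as_matrix()
        out.append(wc(q,k)+k[6]*R[:,2]-p)
    return np.ravel(out)
f=least_squares(res,[.077,0,.3,.4,0,.4,.2])
K=f.x
def dirn(j1,b): return np.array([np.sin(b)*np.cos(j1),np.sin(b)*np.sin(j1),np.cos(b)])
def ik(p,R,q0):
    Rm=R.as_matrix(); w=p-K[6]*Rm[:,2]
    s=least_squares(lambda q:wc(q,K)-w,q0[:3]).x
    F=dirn(s[0],s[1]+s[2]); q5=np.arccos(F@Rm[:,2])
    # q4: frame X at forearm: in-plane perp (increasing b), Y lateral
    X=np.r_[np.cos(s[1]+s[2])*np.cos(s[0]),np.cos(s[1]+s[2])*np.sin(s[0]),-np.sin(s[1]+s[2])]; Y=np.cross(F,X)
    q4=np.arctan2(Y@Rm[:,2],X@Rm[:,2])
    return np.r_[s,q4,q5]
if __name__=="__main__":
    print(K,np.abs(f.fun).max())
    for q,p,r in (D[1],D[2],D[8]): print(np.array(q[:5]),ik(np.array(p),Ro.from_euler("xyz",r),q))
    v=np.load("rack.npy"); R,Rt=rackR(v[6],v[7]); n=Rt[:,2]
    for off in (.02,0,-.02,-.04):
        for d in (.095,.075,.051): print(off,d,ik(v[:3]+Rt[:,1]*off+n*d,R,D[8][0]))
E
python3 kin.py
```

```text
[0.0764 0.     0.2227 0.5063 0.0464 0.3795 0.2525] 0.0001375000575294938
[ 0.5496  0.3963  1.7875 -0.4025  0.4944] [ 0.5499  0.3964  1.7874 -0.4032  0.4946]
[ 0.529   0.5068  1.7729 -0.4648  0.4082] [ 0.529   0.5068  1.7727 -0.4639  0.4085]
[ 0.7052  0.4026  1.9769 -0.7226  0.3923] [ 0.7052  0.4026  1.9767 -0.7218  0.3925]
0.02 0.095 [ 0.6894  0.4269  1.9747 -0.7603  0.3734]
0.02 0.075 [ 0.6779  0.4696  1.969  -0.825   0.3421]
0.02 0.051 [ 0.6648  0.521   1.959  -0.9131  0.309 ]
0 0.095 [ 0.6482  0.41    2.0076 -0.7673  0.3428]
0 0.075 [ 0.6373  0.4539  2.0018 -0.8419  0.3113]
0 0.051 [ 0.6247  0.5067  1.9916 -0.9453  0.2785]
-0.02 0.095 [ 0.6048  0.3938  2.0387 -0.7702  0.3123]
-0.02 0.075 [ 0.5945  0.439   2.0327 -0.8568  0.2805]
-0.02 0.051 [ 0.5827  0.4933  2.0224 -0.9791  0.2482]
-0.04 0.095 [ 0.5592  0.3785  2.0679 -0.7675  0.2818]
-0.04 0.075 [ 0.5496  0.425   2.0618 -0.8683  0.2498]
-0.04 0.051 [ 0.5386  0.4807  2.0512 -1.0145  0.2179]
```

```bash
python3 - <<'E'
from kin import *
v=np.load("rack.npy"); R,Rt=rackR(v[6],v[7]); n=Rt[:,2]; g=v[:3]+Rt[:,1]*.025
for d in (.07,.057): print(ik(g+n*d,R,D[8][0]))
multi([(g+n*.085,R),(g+n*.057,R)],15)
E
```

```text
[ 0.685   0.4842  1.9587 -0.8374  0.3425]
[ 0.6778  0.5119  1.9534 -0.8831  0.3244]
t 18.03 n 2 dist 22.9 rot [-0.0011 -0.0052  0.0087] q [ 0.7045  0.4023  1.9768 -0.7221  0.3926  1.1541] F [ 0.6 -0.5 -0.4] op 0.0226
{"offset":[0.0, 1.0, 11.0],"rotation":[-0.001, -0.003, 0.004]},
{"offset":[0.8, 1.3, 11.8],"rotation":[-0.0, -0.002, 0.005]},
t 18.03 n 2 dist 28.0 rot [0. 0. 0.] q [ 0.7045  0.4023  1.9768 -0.7221  0.3926  1.1541] F [ 0.6 -0.5 -0.4] op 0.0226
{"offset":[-0.0, -0.0, 14.0],"rotation":[0.0, 0.0, 0.0]},
{"offset":[-0.0, 0.0, 14.0],"rotation":[0.0, 0.0, 0.0]},
```

>>> {"op": "apply_moves", "data": {"motion": [{"offset":[1,2.5,5],"rotation":[-0.001,-0.005,0.009]},{"offset":[0,0,8],"rotation":[0,0,0]},{"offset":[0,0,3],"rotation":[0,0,0]},{"offset":[0,0,0],"rotation":[0,0,0]}]}}

```text
time: 18.37
tool_pos: [0.415, 0.3591, 0.1543]
tool_rot: [2.611, -0.004, 1.728]
contact_force: [1.0, -1.2, -0.2]
opening: 0.0232
```

```bash
python3 - <<'E'
from kin import *
v=np.load("rack.npy"); R,Rt=rackR(v[6],v[7]); n=Rt[:,2]; g=v[:3]+Rt[:,1]*.025
multi([(g+n*.057,R)],15)
E
```

```text
t 18.37 n 3 dist 36.0 rot [ 0.0063 -0.0004 -0.0072] q [ 0.6913  0.436   1.9561 -0.7601  0.3785  1.1971] F [ 1.  -1.2 -0.2] op 0.0232
{"offset":[0.0, -2.0, 12.0],"rotation":[0.002, -0.0, -0.002]},
{"offset":[0.0, -2.0, 12.0],"rotation":[0.002, -0.0, -0.003]},
{"offset":[0.7, -2.7, 11.3],"rotation":[0.002, -0.0, -0.002]},
```

>>> {"op": "apply_moves", "data": {"motion": [{"offset":[0,-6.5,0],"rotation":[0.006,0,-0.007]},{"offset":[0,0,0],"rotation":[0,0,0]},{"offset":[0,0,0],"rotation":[0,0,0]}]}}

```text
time: 18.62
tool_pos: [0.4105, 0.3575, 0.1513]
tool_rot: [2.617, -0.001, 1.732]
contact_force: [-0.6, -0.5, -0.1]
opening: 0.0229
```

```bash
python3 - <<'E'
from kin import *
v=np.load("rack.npy"); R,Rt=rackR(v[6],v[7]); n=Rt[:,2]; g=v[:3]+Rt[:,1]*.025
multi([(g+n*.057,R)],15)
E
```

```text
t 18.62 n 3 dist 35.2 rot [ 0.0006  0.0005 -0.0019] q [ 0.6941  0.436   1.9663 -0.7659  0.3753  1.2023] F [-0.6 -0.5 -0.1] op 0.0229
{"offset":[1.0, -0.0, 12.0],"rotation":[0.0, 0.0, -0.001]},
{"offset":[0.0, -0.0, 12.0],"rotation":[0.0, 0.0, -0.0]},
{"offset":[0.6, -0.9, 11.1],"rotation":[0.001, 0.0, -0.001]},
```

>>> {"op": "apply_moves", "data": {"motion": [{"offset":[1,-1,8],"rotation":[0,0,-0.001]},{"offset":[0,0,8],"rotation":[0,0,0]},{"offset":[0,0,3],"rotation":[0,0,0]},{"offset":[0,0,0],"rotation":[0,0,0]}]}}

```text
time: 18.95
tool_pos: [0.4189, 0.36, 0.1347]
tool_rot: [2.616, -0.001, 1.733]
contact_force: [-0.3, -0.8, 1.2]
opening: 0.023
```

```bash
python3 - <<'E'
from kin import *
v=np.load("rack.npy"); R,Rt=rackR(v[6],v[7]); n=Rt[:,2]; g=v[:3]+Rt[:,1]*.025
multi([(g+n*.057,R)],15)
E
```

```text
t 18.95 n 2 dist 16.5 rot [ 0.0016 -0.0002 -0.0008] q [ 0.6862  0.4765  1.9614 -0.8319  0.3458  1.265 ] F [-0.3 -0.8  1.2] op 0.023
{"offset":[0.0, -0.0, 8.0],"rotation":[0.001, -0.0, -0.0]},
{"offset":[0.5, -0.2, 8.5],"rotation":[0.001, -0.0, -0.001]},
```

>>> {"op": "apply_moves", "data": {"motion": [{"offset":[0,0,7],"rotation":[0.001,0,-0.001]},{"offset":[0,0,6],"rotation":[0,0,0]},{"offset":[0,0,1],"rotation":[0,0,0]},{"offset":[0,0,0],"rotation":[0,0,0]}]}}

```text
time: 19.28
tool_pos: [0.4263, 0.3614, 0.1221]
tool_rot: [2.617, -0.0, 1.734]
contact_force: [0.2, 0.2, 0.3]
opening: 0.0228
```

```bash
python3 - <<'E'
from kin import *
v=np.load("rack.npy"); R,Rt=rackR(v[6],v[7]); n=Rt[:,2]; g=v[:3]+Rt[:,1]*.025
multi([(g+n*.057,R)],15)
E
```

```text
t 19.28 n 1 dist 1.8 rot [ 0.0011 -0.0006  0.0004] q [ 0.6777  0.5078  1.9546 -0.8796  0.3253  1.3077] F [0.2 0.2 0.3] op 0.0228
{"offset":[0.3, -0.4, 1.7],"rotation":[0.001, -0.001, 0.0]},
```

>>> {"op": "apply_moves", "data": {"motion": [{"offset":[0,0,0.5],"rotation":[0,0,0]},{"offset":[0,0,0],"rotation":[0,0,0]},{"offset":[0,0,0],"rotation":[0,0,0]},{"offset":[0,0,0],"rotation":[0,0,0]},{"offset":[0,0,0],"rotation":[0,0,0]}], "grip": 1, "grip_force": 50}}

```text
time: 19.7
tool_pos: [0.4262, 0.3612, 0.1213]
tool_rot: [2.617, -0.0, 1.734]
contact_force: [1.0, -0.6, -1.8]
opening: 0.01
```

```bash
python3 - <<'E'
from kin import *
v=np.load("rack.npy"); R,Rt=rackR(v[6],v[7]); n=Rt[:,2]
o=observe(); Rn=Ro.from_euler("xyz",o["tool_rot"])
g=Rn.inv().apply(v[:3]-o["tool_pos"]); print(g); g[1]=0; np.save("gA.npy",g)
Rd=down(.046); tc=slot(.086,0)-Rd.apply(g); print(tc, ik(tc,Rd,[0,.5,1.5]))
Rl=down(1.6)
multi([(o["tool_pos"]+n*.05+[0,0,.05],Rn),(np.array([.46,.30,.31]),Rl)],30)
E
```

```text
[-0.0246  0.0001  0.0581]
[0.5916 0.0046 0.1511] [-0.1216  0.601   1.5152 -0.      1.0254]
t 19.7 n 4 dist 96.6 rot [0. 0. 0.] q [ 0.6776  0.5091  1.955  -0.8808  0.3247  1.309 ] F [ 1.  -0.6 -1.8] op 0.01
{"offset":[0.0, 6.0, -23.0],"rotation":[0.0, 0.0, 0.0]},
{"offset":[0.0, 6.0, -23.0],"rotation":[0.0, 0.0, 0.0]},
{"offset":[0.0, 7.0, -24.0],"rotation":[0.0, 0.0, 0.0]},
{"offset":[0.0, 6.0, -23.3],"rotation":[0.0, 0.0, 0.0]},
t 19.7 n 5 dist 125.7 rot [ 0.5233 -0.0352  0.1313] q [ 0.6776  0.5091  1.955  -0.8808  0.3247  1.309 ] F [ 1.  -0.6 -1.8] op 0.01
{"offset":[-13.0, 18.0, -12.0],"rotation":[0.105, -0.007, 0.026]},
{"offset":[-13.0, 17.0, -13.0],"rotation":[0.105, -0.007, 0.026]},
{"offset":[-12.0, 16.0, -15.0],"rotation":[0.104, -0.007, 0.026]},
{"offset":[-12.0, 14.0, -17.0],"rotation":[0.105, -0.007, 0.027]},
{"offset":[-12.7, 13.2, -17.5],"rotation":[0.104, -0.007, 0.026]},
```

>>> {"op": "apply_moves", "data": {"motion": [{"offset":[0,0,-10],"rotation":[0,0,0]},{"offset":[0,3,-20],"rotation":[0,0,0]},{"offset":[0,6,-23],"rotation":[0,0,0]},{"offset":[0,6,-23],"rotation":[0,0,0]},{"offset":[0,6,-23],"rotation":[0,0,0]},{"offset":[-10,15,-15],"rotation":[0.08,-0.005,0.02]},{"offset":[-13,17,-15],"rotation":[0.105,-0.007,0.026]},{"offset":[-12,16,-15],"rotation":[0.105,-0.007,0.026]},{"offset":[-12,14,-16],"rotation":[0.105,-0.007,0.027]},{"offset":[-12,13,-14],"rotation":[0.09,-0.007,0.026]}]}}

```text
time: 20.53
tool_pos: [0.4367, 0.3023, 0.3125]
tool_rot: [3.133, 0.0, 1.621]
contact_force: [1.7, 0.1, -3.9]
opening: 0.0096
```

```bash
python3 - <<'E'
from kin import *
s=read_camera("side"); save("s7.png",s["img"])
g=np.load("gA.npy"); Rd=down(.046); tc=slot(.086,0)-Rd.apply(g)
multi([(np.array([.53,.20,.32]),down(.9)),(np.r_[tc[:2],.30],Rd)],30)
E
```

```text
t 20.58 n 7 dist 134.5 rot [ 0.0081 -0.0014  0.7163] q [ 0.4567  0.3376  1.4663 -0.0047  1.331   0.4122] F [ 5.1 -2.6  0.5] op 0.0097
{"offset":[-15.0, 12.0, -1.0],"rotation":[0.001, -0.0, 0.102]},
{"offset":[-14.0, 14.0, -1.0],"rotation":[0.001, -0.0, 0.102]},
{"offset":[-12.0, 15.0, -0.0],"rotation":[0.001, -0.0, 0.102]},
{"offset":[-10.0, 16.0, -1.0],"rotation":[0.001, -0.0, 0.103]},
{"offset":[-9.0, 17.0, -0.0],"rotation":[0.001, -0.001, 0.102]},
{"offset":[-7.0, 18.0, -1.0],"rotation":[0.001, -0.0, 0.103]},
{"offset":[-5.6, 17.9, -0.4],"rotation":[0.002, -0.001, 0.102]},
t 20.58 n 8 dist 205.8 rot [-0.    -0.     0.854] q [ 0.4567  0.3376  1.4663 -0.0047  1.331   0.4122] F [ 5.1 -2.6  0.5] op 0.0097
{"offset":[-14.0, 21.0, 3.0],"rotation":[-0.0, -0.0, 0.107]},
{"offset":[-12.0, 23.0, 2.0],"rotation":[-0.0, -0.0, 0.107]},
{"offset":[-10.0, 24.0, 3.0],"rotation":[-0.0, -0.0, 0.107]},
{"offset":[-7.0, 25.0, 2.0],"rotation":[-0.0, -0.0, 0.107]},
{"offset":[-4.0, 25.0, 3.0],"rotation":[-0.0, -0.0, 0.107]},
{"offset":[-2.0, 25.0, 2.0],"rotation":[-0.0, -0.0, 0.106]},
{"offset":[1.0, 26.0, 3.0],"rotation":[-0.0, -0.0, 0.107]},
{"offset":[4.4, 24.9, 2.0],"rotation":[-0.0, -0.0, 0.106]},
```

View pics/s7.png

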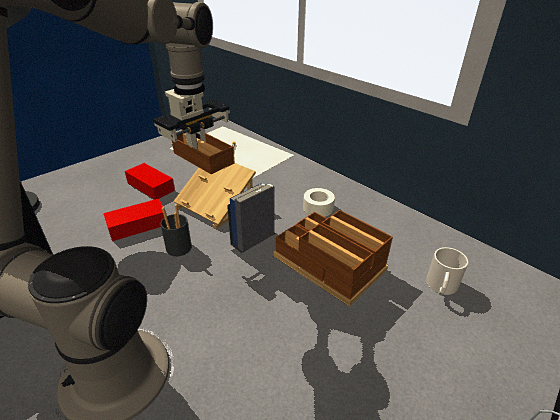

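>>> {"op": "apply_moves", "data": {"motion": [{"offset":[-15,12,-1],"rotation":[0.004,0,0.1]},{"offset":[-14,14,-1],"rotation":[0.004,0,0.102]},{"offset":[-12,15,0],"rotation":[0,0,0.102]},{"offset":[-10,16,0],"rotation":[0,0,0.103]},{"offset":[-9,17,0],"rotation":[0,0,0.102]},{"offset":[-7,18,0],"rotation":[0,0,0.103]},{"offset":[-6,18,0],"rotation":[0,0,0.102]}]}}

```text
time: 21.17
tool_pos: [0.5323, 0.1952, 0.3159]
tool_rot: [-3.141, 0.001, 0.872]
contact_force: [-0.4, -0.4, -2.0]
opening: 0.01
```

>>> {"op": "apply_moves", "data": {"motion": [{"offset":[-14,21,1],"rotation":[0,0,0.107]},{"offset":[-12,23,1],"rotation":[0,0,0.107]},{"offset":[-10,24,1],"rotation":[0,0,0.107]},{"offset":[-7,25,1],"rotation":[0,0,0.107]},{"offset":[-4,25,1],"rotation":[0,0,0.107]},{"offset":[-2,25,1],"rotation":[0,0,0.106]},{"offset":[1,26,1],"rotation":[0,0,0.107]}]}}

```text
time: 21.75
tool_pos: [0.5792, 0.0158, 0.3038]
tool_rot: [3.14, 0.004, 0.09]
contact_force: [0.1, -0.1, -2.3]
opening: 0.0102
```

```bash
python3 - <<'E'
from kin import *
g=np.load("gA.npy"); Rd=down(.046); tc=slot(.086,0)-Rd.apply(g)
print(tc,observe()["tool_pos"])
multi([(np.r_[tc[:2],.26],Rd)],30)
E
```

```text
[0.5916 0.0046 0.1511] [0.5792 0.0158 0.3038]
t 21.75 n 2 dist 46.9 rot [0.0019 0.0038 0.0436] q [-0.1039  0.4364  1.3463 -0.0026  1.3623  1.3778] F [ 0.1 -0.1 -2.3] op 0.0102
{"offset":[6.0, 6.0, 22.0],"rotation":[0.001, 0.002, 0.022]},
{"offset":[5.6, 6.0, 21.8],"rotation":[0.001, 0.002, 0.022]},
```

>>> {"op": "apply_moves", "data": {"motion": [{"offset":[6,6,20],"rotation":[0.001,0.002,0.022]},{"offset":[5,5,20],"rotation":[0.001,0.002,0.021]},{"offset":[0,0,0],"rotation":[0,0,0]},{"offset":[0,0,20],"rotation":[0,0,0]},{"offset":[0,0,15],"rotation":[0,0,0]},{"offset":[0,0,0],"rotation":[0,0,0]}]}}

```text
time: 22.25
tool_pos: [0.5913, -0.0009, 0.2259]
tool_rot: [3.138, -0.001, 0.033]
contact_force: [-0.6, -0.2, -2.6]
opening: 0.0097
```

```bash
python3 - <<'E'
from check import *
g=np.load("gA.npy"); Rd=down(.046); tc=slot(.087,0)-Rd.apply(g)
print(tc,observe()["tool_pos"])
multi([(tc,Rd)],50)
overlay("c1",g,("R","L","X"))
E
```

```text
[0.5916 0.0056 0.1511] [ 0.5913 -0.0009  0.2259]
t 22.25 n 2 dist 75.0 rot [ 0.0037 -0.0012 -0.0126] q [-0.1296  0.5184  1.4328 -0.0038  1.1885  1.4092] F [-0.6 -0.2 -2.6] op 0.0097
{"offset":[0.0, -3.0, 37.0],"rotation":[0.002, -0.001, -0.006]},
{"offset":[0.4, -3.8, 37.7],"rotation":[0.002, -0.0, -0.007]},
```

View pics/c1_side.png

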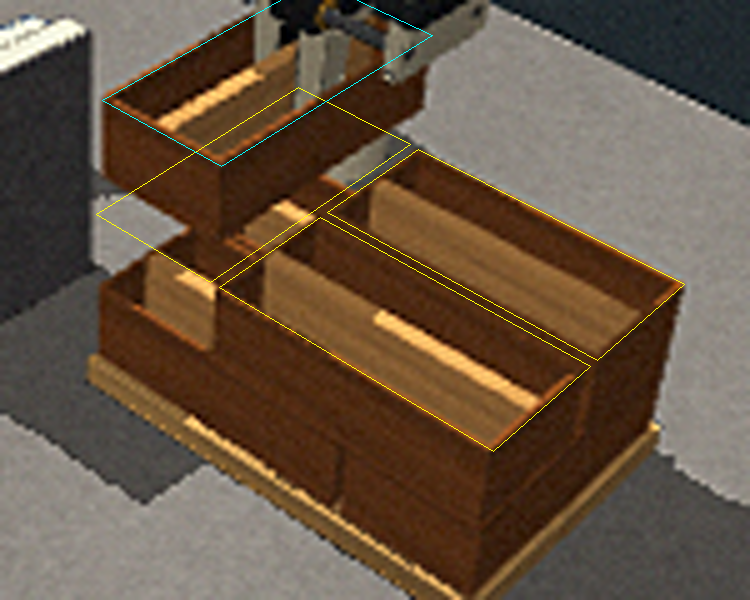

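View pics/c1_top.png

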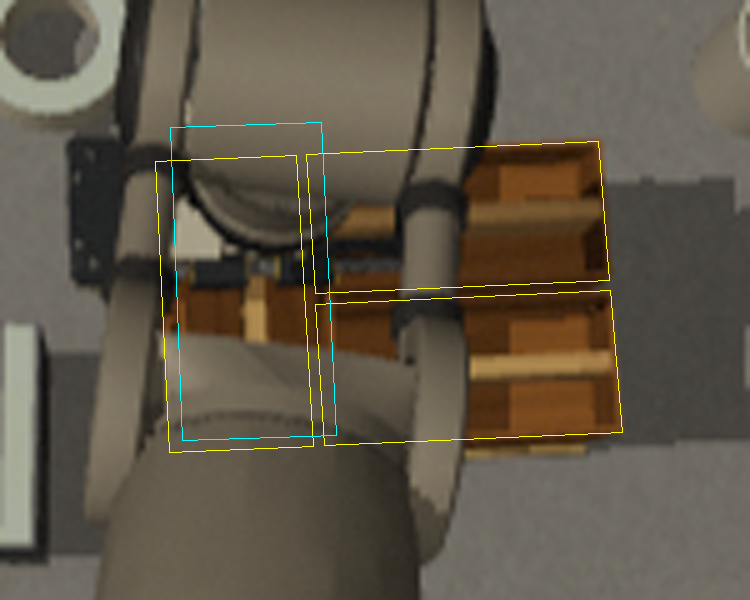

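>>> {"op": "apply_moves", "data": {"motion": [{"offset":[0,-6.5,10],"rotation":[0.003,-0.001,-0.012]},{"offset":[0,0,0],"rotation":[0,0,0]},{"offset":[0,0,15],"rotation":[0,0,0]},{"offset":[0,0,12],"rotation":[0,0,0]},{"offset":[0,0,5],"rotation":[0,0,0]},{"offset":[0,0,0],"rotation":[0,0,0]}]}}

```text
time: 22.85
tool_pos: [0.5948, 0.0086, 0.1915]
tool_rot: [3.139, -0.015, 0.052]
contact_force: [0.0, -0.4, -1.9]
opening: 0.0096
```

```bash
python3 - <<'E'
from check import *
g=np.load("gA.npy"); Rd=down(.046); tc=slot(.087,0)-Rd.apply(g)
print(tc,observe()["tool_pos"])
multi([(tc,Rd)],50)
E
```

```text
[0.5916 0.0056 0.1511] [0.5948 0.0086 0.1915]
t 22.85 n 1 dist 40.6 rot [ 0.0027 -0.0155  0.0057] q [-0.1143  0.5534  1.4753 -0.0002  1.0971  1.4049] F [ 0.  -0.4 -1.9] op 0.0096
{"offset":[-4.0, 2.6, 40.3],"rotation":[0.003, -0.015, 0.006]},
```

>>> {"op": "apply_moves", "data": {"motion": [{"offset":[-3.5,3,8],"rotation":[0.003,-0.015,0.006]},{"offset":[0,0,8],"rotation":[0,0,0]},{"offset":[0,0,5],"rotation":[0,0,0]},{"offset":[0,0,0],"rotation":[0,0,0]}]}}

```text
time: 23.18
tool_pos: [0.5922, 0.0052, 0.1708]
tool_rot: [3.142, -0.002, 0.046]
contact_force: [-0.7, 0.9, -2.8]
opening: 0.0096
```

```bash
python3 - <<'E'
from check import *
g=np.load("gA.npy"); Rd=down(.046); tc=slot(.087,0)-Rd.apply(g)
print(tc,observe()["tool_pos"])
multi([(tc,Rd)],50)
E
```

```text
[0.5916 0.0056 0.1511] [0.5922 0.0052 0.1708]
t 23.18 n 1 dist 19.7 rot [ 0.     -0.0024 -0.0003] q [-0.1207  0.5776  1.4957  0.0004  1.0659  1.4042] F [-0.7  0.9 -2.8] op 0.0096
{"offset":[-0.7, -0.4, 19.7],"rotation":[0.0, -0.002, -0.0]},
```

>>> {"op": "apply_moves", "data": {"motion": [{"offset":[-0.5,-0.5,6],"rotation":[0,-0.002,0]},{"offset":[0,0,5],"rotation":[0,0,0]},{"offset":[0,0,3],"rotation":[0,0,0]},{"offset":[0,0,1],"rotation":[0,0,0]},{"offset":[0,0,0],"rotation":[0,0,0]}]}}

```text
time: 23.6
tool_pos: [0.5919, 0.0056, 0.1543]
tool_rot: [3.142, -0.0, 0.045]
contact_force: [-0.3, -0.5, -2.6]
opening: 0.0097
```

>>> {"op": "apply_moves", "data": {"motion": [{"offset":[0,0,2],"rotation":[0,0,0]},{"offset":[0,0,0],"rotation":[0,0,0]}]}}

```text
time: 23.77
tool_pos: [0.592, 0.0056, 0.1522]
tool_rot: [3.142, -0.001, 0.045]
contact_force: [-0.7, -1.3, -2.1]
opening: 0.0098
```

>>> {"op": "apply_moves", "data": {"motion": [{"offset":[0,0,1.5],"rotation":[0,0,0]}]}}

```text
time: 23.85
tool_pos: [0.5923, 0.0056, 0.1511]
tool_rot: [3.141, -0.002, 0.045]
contact_force: [-0.3, 0.2, -1.6]
opening: 0.0098
```

>>> {"op": "apply_moves", "data": {"motion": [{"offset":[0,0,1.5],"rotation":[0,0,0]}]}}

```text
time: 23.93
tool_pos: [0.5923, 0.0056, 0.1502]
tool_rot: [3.141, -0.002, 0.046]
contact_force: [-3.5, 1.7, 12.5]
opening: 0.0099
```

>>> {"op": "apply_moves", "data": {"motion": [{"offset":[0,0,1.5],"rotation":[0,0,0]}]}}

```text
time: 24.02
tool_pos: [0.5923, 0.0056, 0.1502]
tool_rot: [3.141, -0.002, 0.046]
contact_force: [-5.8, -1.0, 15.8]
opening: 0.0099
```

Contact found; release.

>>> {"op": "apply_moves", "data": {"motion": [{"offset":[0,0,0],"rotation":[0,0,0]},{"offset":[0,0,0],"rotation":[0,0,0]},{"offset":[0,0,0],"rotation":[0,0,0]},{"offset":[0,0,0],"rotation":[0,0,0]}], "grip": 0.75}}

```text
time: 24.35
tool_pos: [0.5933, 0.0055, 0.1523]
tool_rot: [3.14, -0.007, 0.046]
contact_force: [-0.9, 0.3, 0.2]
opening: 0.023
```

>>> {"op": "apply_moves", "data": {"motion": [{"offset":[0,0,-8],"rotation":[0,0,0]},{"offset":[0,0,-12],"rotation":[0,0,0]},{"offset":[0,0,-20],"rotation":[0,0,0]},{"offset":[0,0,-30],"rotation":[0,0,0]},{"offset":[0,0,-40],"rotation":[0,0,0]},{"offset":[-20,0,-35],"rotation":[0,0,0]},{"offset":[-35,0,-10],"rotation":[0,0,0]},{"offset":[-35,0,0],"rotation":[0,0,0]},{"offset":[-35,0,0],"rotation":[0,0,0]},{"offset":[-35,0,0],"rotation":[0,0,0]},{"offset":[0,0,0],"rotation":[0,0,0]}]}}

```text
time: 25.27
tool_pos: [0.4265, -0.0017, 0.3166]
tool_rot: [3.139, -0.009, 0.046]
contact_force: [0.0, -0.3, -0.2]
opening: 0.023
```

```bash
python3 - <<'E'
from check import *
print(observe())
overlay("d1",None,("R","L","X","base"))
s=read_camera("side"); save("s9.png",s["img"])
t=read_camera("top"); save("t9.png",t["img"])
for q in ["tray_a_mid","base_cross_mid","base_left_mid","base_right_mid","manuals","mug","pencil_pot","tape_roll"]:
  print(q,[(np.round(d["location"],3),round(d["score"],2)) for d in tip_of(q,s)])
E
```

```text
{'time': 25.2667, 'qpos': array([-0.1839,  0.1346,  1.7326, -0.0002,  1.2656,  1.3405]), 'qvel': array([ 0.0012,  0.0249, -0.1096,  0.0102, -0.0333,  0.0156]), 'joint_efforts': array([ -0.5523, -33.992 , -24.7206,  -0.0611,  -0.4192,  -0.1968]), 'tool_pos': array([ 0.4265, -0.0017,  0.3166]), 'tool_rot': array([ 3.1394, -0.0085,  0.0465]), 'contact_force': array([ 0.0217, -0.2535, -0.2331]), 'torque': array([-0.0361,  0.1254,  0.0228]), 'opening': 0.023030186626879046}
tray_a_mid [(array([0.407, 0.601, 0.027]), 0.75), (array([0.564, 0.007, 0.09 ]), 0.74), (array([0.273, 0.427, 0.021]), 0.63), (array([ 0.508,  0.354, -0.003]), 0.55)]
base_cross_mid [(array([ 0.579, -0.173,  0.044]), 0.76)]
base_left_mid [(array([ 0.532, -0.046,  0.041]), 0.97)]
base_right_mid []
manuals [(array([0.488, 0.142, 0.002]), 0.88)]
mug [(array([ 0.732, -0.331, -0.006]), 0.84)]
pencil_pot [(array([ 0.745,  0.111, -0.002]), 0.27)]
tape_roll [(array([ 0.744,  0.114, -0.   ]), 0.75)]
```

View pics/d1_side.png

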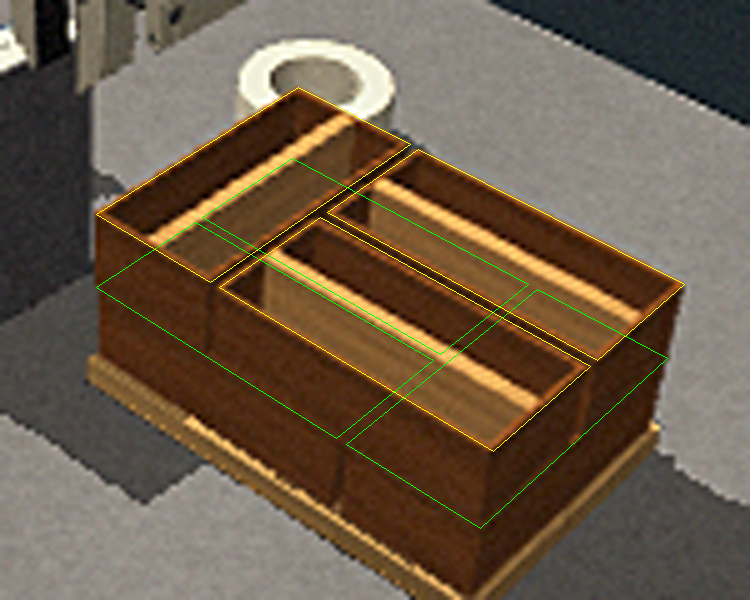

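View pics/d1_top.png

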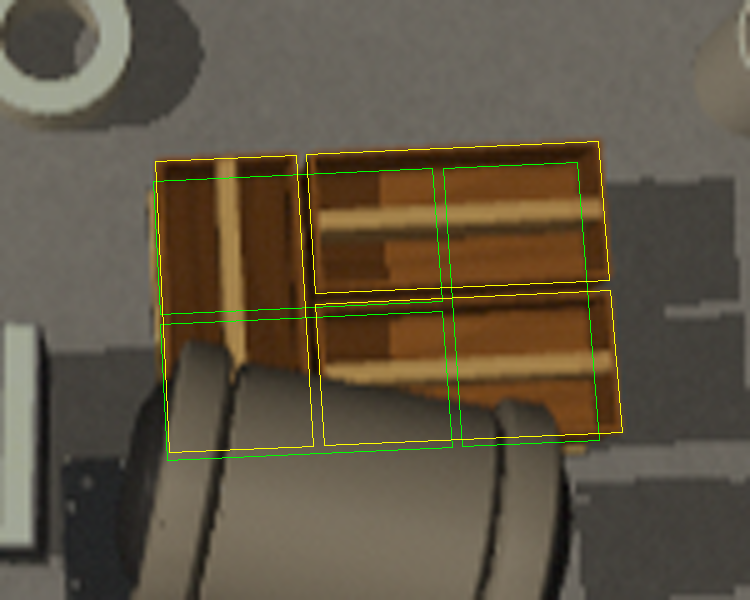

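View pics/s9.png

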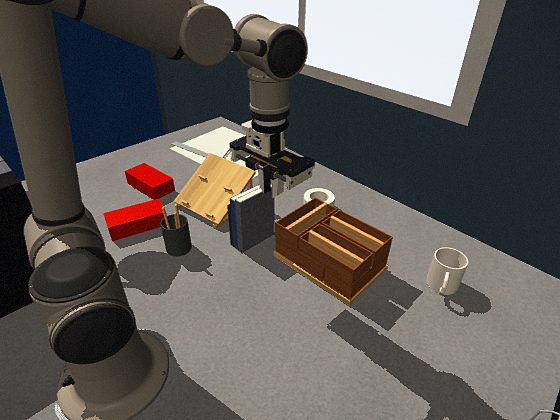

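```bash
python3 -c "
from cell import *
o=observe();print(o['time'],o['contact_force']);print(hand_in())"
```

```text
25.8667 [ 0.03412944 -1.14716243  0.69194326]
the job is handed in; nothing more can be done
None
```

The second layer is built and handed in at 25.9 s of the 70 s allowed. Tray B is lengthwise on the right, tray C lengthwise on the left, and tray A crosswise above the pair. Each tray was lowered until it touched and then released.

**Placement:** in the last pictures, all three rims match the target outlines to about 1–2 px (a few mm), with even gaps. The arm hides part of the near edge in the top view, but the side view shows everything.

**First layer:** its trays show no visible shift. The networks put the crosswise and left trays within about 4 mm of where they started. They didn't report the right tray, which is now covered, but its visible edges line up.

**Other things on the desk:** the manuals, mug and tape roll read within 4 mm or so of their starting positions. The final network check missed the pencil pot: it gave only a low-score hit on the tape roll. In the picture the pot still stands where it was.

**Forces:** the press at touchdown reached about 24 N for tray C and 16 N for tray A. Tray B's touchdown showed no force rise in the readings; I took the height no longer dropping as contact. After release the tool force read about zero, and the gripper stands clear of everything.

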